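# Isolate the wax injector and clear the tipped mould off its turntable

## Task

Make the injector safe, then clear its turntable. Lift the cover of the grey switch box, flip the toggle inside over to the hinge side, and close the cover fully. Then take the one mould that is lying down off the freely spinning turntable (turn it to bring the mould out from under the injector arm) and set it down gently, lying flat, on the cork pad in the free compartment of the red tray; leave the two standing moulds upright on the turntable, and the mould already in the tray and the can where they are.

Things in the scene. Friction and masses are not known exactly. Their poses are not given: they have to be found in the camera images.
- cover (a joint): Angle of the flat grey cover of the switch box, hinged along its far edge: 0 shut, 2.1 fully open (leaning back, 0.53 rad past upright). A soft damped hinge: below about 1.5 rad it sinks shut by itself in about 1 s, past 1.6 rad it sinks open to its stop. About 1 N at the tongue lifts it.
- cover_hinge (a point): Point on the cover's hinge line, midway along it, 100 mm above the table, fixed to the switch box. Axes: x from the tongue towards the hinge (level), y along the hinge, z up. The box runs from this point 130 mm towards -x.
- switchbox: Fixed grey steel box, 130 mm (x) by 110 mm (y), 95 mm high, upright, turned about the vertical; origin under its centre. Its upper 45 mm is an open well, inside 120 x 100 mm, walls 5 mm, floor 50 mm above the table, which the cover closes. The cover is flat, 8 mm thick, 112 mm wide; its mid-plane holds the hinge line.
- cover_tongue (a point): Grip point on the cover's tongue: a tab 30 mm wide (y), 8 mm thick, sticking out 40 mm past the cover's front edge; this point is 157 mm from the hinge line, 27 mm out from the box's front, and moves with the cover. Fingers can straddle the tab's two sides from above, and it pivots between them.
- toggle (a joint): Angle of the toggle in the switch box's well: 0 on (leans 0.5 rad away from the hinge, to the tongue side), 1.0 off (leans 0.5 rad to the hinge side). It stays where it is left; about 1 N at the tip moves it, and hard stops end its travel.
- toggle_tip (a point): Tip of the steel toggle, a paddle 38 mm long and 30 mm wide (along the hinge), 8 mm thick. Its pivot is 55 mm from the hinge line towards the tongue, midway across the well, 52 mm above the table.
- disc: Turntable: aluminium disc 300 mm across, 12 mm thick, spinning freely about the vertical through this origin, on its underside 32 mm above the table (top face at 44 mm). Three upright steel pegs for turning it, 14 mm across, 65 mm tall above the disc, stand 135 mm from the centre at 60, 180 and 300 degrees anticlockwise from the disc's own x axis (x, y level, z up).
- stand: Fixed low stand under the disc, 150 mm across, origin on the table on the disc's axis. At the start the lying mould is on the disc near the disc's +x axis, which points roughly away from the robot, under the injector arm; the standing moulds are at +120 and -120 degrees; all about 100 mm out. A hub 32 mm across rises 6 mm at the disc's centre. The disc coasts a little when pushed.
- injector_nozzle (a point): Lower end of the brass nozzle of the fixed injector arm that overhangs the disc, 155 mm above the table and 90 mm from the disc's axis. The axes are the world's. The blue arm, 50 mm wide, runs along x from 35 mm nearer the robot than the nozzle to a column 100 to 150 mm beyond it (60 mm wide); arm 177 to 213 mm above the table.
- tipped_center (a point): Centre of the aluminium mould that lies on its broad face on the disc: a block 75 x 50 x 36 mm with a brass bush 22 mm across and 10 mm long on its +x end (85 mm overall, the point is midway of that). Axes: x along its length, y across its 50 mm width, z through its 36 mm thickness. About 0.3 kg.
- standing_a_center (a point): Centre of one of the two moulds of the same make that stand on end on the disc (bush up, 85 mm tall, 50 x 36 mm in plan), z up. Must stay upright on the disc.
- standing_b_center (a point): The same for the second standing mould.
- stock_center (a point): Centre of a further mould of the same make, lying flat in one compartment of the tray. Leave it there.
- tray: Fixed red tray, 275 mm long (its x), 145 mm wide (its y), 30 mm high, walls and floor 4 mm, a divider across its middle making two compartments 131 x 137 mm inside. Origin at the middle of its underside, on the table.
- pad: Fixed cork pad 100 x 95 x 4 mm on the floor of the tray's free compartment, which may be either one. Origin at the centre of its underside; its top is 8 mm above the table. The lying mould goes here.
- can: Upright aluminium spray can, 54 mm in diameter, 130 mm tall, standing on the table between the tray and the switch box, at the far side. Origin at the centre of its base. Leave it standing where it is.
Not all that is in view belongs to the job. What is shaped like the part that bears tipped_center but turquoise is not meant. What is shaped like the part that bears standing_b_center but blue is not meant.

How it is judged:
By the outcome, as a careful person would: the job done as asked, in the order asked, and still so for the second after the job is handed in, with the robot touching nothing.
It also fails if it takes over 72 s, if anything falls off the work surface, if the arm or the gripper's body presses on something with over 40 N, if the wrist force passes 120 N, or if a joint passes its speed limit or range.

## Robot

A 6-joint arm with a two-finger parallel gripper is mounted at the origin on the work surface. World frame = base frame: x ahead of the robot, y to its left, z up, the work surface at z = 0. Lengths are in m, angles in rad, forces in N, time in s.
With the tool pointing down it reaches from about 0.425 to 0.95 m from the base axis. Payload 3.5 kg.
Tool frame: the origin (TCP) lies on the centre line of the jaws, within the pads' length; the fingertips stand 11 mm ahead of it and the grasp point (between the pads) lies 8 mm behind it; x points along the fingers, y is the direction in which the jaws open and shut, and the axes are right-handed (so a half turn about x gives the same grasp; the last joint's range is limited). The gripper opens to 85 mm and grips with 20 to 120 N. Pads are 22 mm wide; open, the fingers measure 114 mm over their backs; the gripper's body (76 mm by 85 mm) begins 54 mm behind the grasp point. The pads swing forward as they close: fully open they stand 13 mm farther back than shut.
Start: joints at [-1.263, 0.286, 1.577, -0, 1.279, -0.15], TCP at [0.298, -0.605, 0.242] pointing down, gripper open.
Joint ranges: [-2.77, 2.77], [-0.9, 2.22], [0.21, 2.48], [-1.53, 4.67], [0.24, 2.81], [-2.84, 2.84]. Speed limits (rad/s): [2.79, 2.79, 3.14, 3.14, 3.14, 3.14].

## Interface

Orientations are given as a unit quaternion [x, y, z, w].
In Python, from plant import ctrl gives the robot as it stands. The module is installed in compiled form; this text tells all that it offers.
- The arm moves only by the tool drive_tool, never from a script. Its argument "series" is a list of rows, each a list of 2 entries, a list of its own where there are three numbers: the shift along the tool's x, y, z in units of 50 mm (1.0 is 50 mm), then the turn, a rotation vector about the tool's x, y, z in degrees. A call has 1 to 5 rows; each row shifts and turns the pose as measured when the row begins, along the tool's axes as they then stand; what a row does not reach is not made up. A row lasts 1/10 s, in which the tool goes at most 50 mm and 8.59 degrees, less where a joint would pass 70% of its speed; a pose out of reach is approached as far as the arm can. A call is refused whole if a number of a shift passes 1 or a number of a turn 8.59, either way. A call with a gripper value outside its range is refused whole. "grip" is the gripper's target within -1 to 1 (fully open at 1, half-way at 0, shut at -1), set as the call begins (left out, the last holds). The fingers move at their own pace and stop on an object; "newtons" is the grip in N (left out, the last holds). Time passes only in rows, so rows that do not move let the fingers close. It gives the time, the measured TCP pose, the force and the opening at its end, in the units of the state.
- ctrl.get_state(): the state, without advancing time (a new reading comes with each control period).
- ctrl.read_camera(name): name is "scene" or "top"; returns a dict with "img" (384x512x3 uint8, red, green, blue), "camera_matrix" (3x3 intrinsics, pixels), "R" (3x3) and "t" (3): a world point X has camera coordinates R X + t. Camera axes: x right, y down, z forward; pixel columns grow to the right and rows downward; lengths in m; the calibration is good to about 2 mm. A picture is of the moment at which its call begins. There is no depth.
- ctrl.sign_off(): hands the job in, once; it reports no verdict.
The state is a dict: "time": time; "qpos": joint angles; "dq": joint speeds; "joint_efforts": joint torques, N m; "eef_pos": TCP position; "tcp_rot": TCP orientation; "contact_force": force on the tool from outside, world axes, zero at the start; "wrist_torque": the same for the moment, N m; "opening": opening from 0.0 (shut) to 1.0 (fully open).
Only numpy, scipy, OpenCV 4.12 (cv2) and the standard library are available. Lean on these libraries where they do the work, as an engineer would, in place of code of your own. Each camera call takes 0.05 s, during which the arm holds its last target.

## Working session

There is one attempt and no reset: what is moved stays moved. The work goes in short steps, Python scripts to look and compute and a tool call to move; the robot and the scene stay as the last step left them, time stands still between calls to the robot, and variables do not carry over. Pictures are saved under pics/ and viewed, and the job is handed in when it is done.

Besides the shell and the picture viewer there is one more tool, called after "Call:" as name(argument=value, ...), one argument or row to a line, values as JSON. drive_tool: Moves the arm, as the interface text tells. Its arguments: {"type":"object","properties":{"series":{"type":"array"},"grip":{"type":"number"},"newtons":{"type":"number"}},"required":["series"]}

```bash
mkdir -p pics; ls
python3 - <<'E'
from plant import ctrl
import cv2,json,numpy as np
s=ctrl.get_state(); print(s)
for n in ("scene","top"):
    r=ctrl.read_camera(n); cv2.imwrite(f"pics/{n}0.png",r["img"][:,:,::-1])
    np.savez(f"{n}0.npz",**r); print(n,r["camera_matrix"].round(2).tolist(),r["R"].round(4).tolist(),r["t"].round(4).tolist())
E
```

```text
pics
{'time': 0.0, 'qpos': array([-1.26301303e+00,  2.87174125e-01,  1.57818013e+00,  5.28376752e-06,
        1.27861887e+00, -1.50003169e-01]), 'dq': array([ 0.00041239,  0.00024396, -0.00240375,  0.00126274, -0.00075323,
       -0.00051356]), 'joint_efforts': array([ 1.39141216e-04, -4.05980766e+01, -2.92626286e+01, -1.50518845e-04,
        5.89416522e-03,  8.02524660e-07]), 'eef_pos': array([ 0.29815599, -0.6048707 ,  0.24093982]), 'tcp_rot': array([-0.6885992 , -0.16128087,  0.68872828, -0.15960257]), 'contact_force': array([ 0.34177864, -0.16886797,  0.11113504]), 'wrist_torque': array([-0.0776404 , -0.05137029, -0.02152994]), 'opening': 1.0033340431681022}
scene [[396.38, 0.0, 254.5], [0.0, 396.38, 191.71], [0.0, 0.0, 1.0]] [[0.2467, 0.969, -0.0087], [0.825, -0.2148, -0.5227], [-0.5084, 0.1217, -0.8525]] [-0.1712, -0.4407, 1.3409]
top [[405.28, 0.0, 252.35], [0.0, 405.28, 192.19], [0.0, 0.0, 1.0]] [[-0.0924, -0.9957, 0.0047], [-0.9752, 0.0895, -0.2024], [0.2011, -0.0232, -0.9793]] [0.0468, 0.5894, 1.0632]
```

View pics/scene0.png

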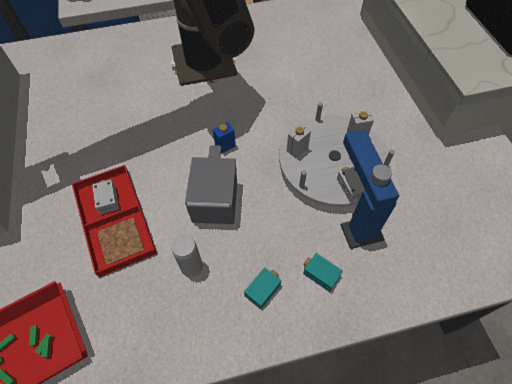

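View pics/top0.png

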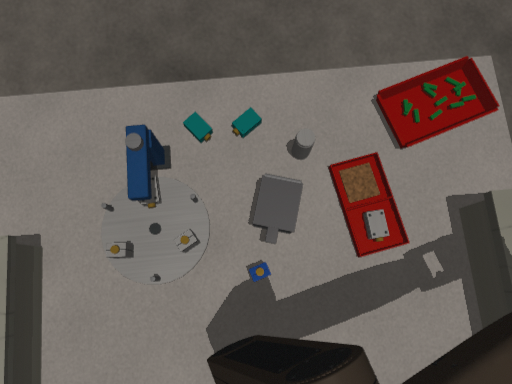

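```bash
cat > h.py <<'E'
import cv2,numpy as np
from scipy.spatial.transform import Rotation as Rn
def load(n): return dict(np.load(n+".npz"))
def ray(c,p):
    K,R,t=c["camera_matrix"],c["R"],c["t"]
    d=R.T@np.linalg.solve(K,[p[0],p[1],1.]); return -R.T@t,d/np.linalg.norm(d)
def onz(c,p,z):
    o,d=ray(c,p); return o+d*(z-o[2])/d[2]
def tri(c1,p1,c2,p2):
    o1,d1=ray(c1,p1);o2,d2=ray(c2,p2)
    A=np.stack([d1,-d2],1); s=np.linalg.lstsq(A,o2-o1,rcond=None)[0]
    a,b=o1+s[0]*d1,o2+s[1]*d2
    return (a+b)/2,np.linalg.norm(a-b)
def proj(c,X):
    v=c["R"]@np.asarray(X)+c["t"]; v=c["camera_matrix"]@v; return v[:2]/v[2]
def grab(tag,names=("scene","top")):
    from plant import ctrl
    out={}
    for n in names:
        r=ctrl.read_camera(n); cv2.imwrite(f"pics/{n}{tag}.png",r["img"][:,:,::-1]); np.savez(f"{n}{tag}.npz",**r); out[n]=r
    return out
def crop(c,x0,y0,w,h,s,fn):
    im=c["img"][y0:y0+h,x0:x0+w,::-1]; cv2.imwrite(fn,cv2.resize(im,None,fx=s,fy=s,interpolation=cv2.INTER_CUBIC))
E
python3 - <<'E'
from h import *
s,t=load("scene0"),load("top0")
crop(t,95,115,120,90+85,4,"pics/c_disc_top.png") if 0 else crop(t,95,120,130,165,3.5,"pics/c_disc_top.png")
crop(s,265,90,140,160,3.5,"pics/c_disc_sc.png")
crop(t,235,165,180,115,4,"pics/c_box_top.png")
crop(s,70,115,180,165,3.5,"pics/c_box_sc.png")
E
```

```text
(no output)
```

View pics/c_disc_top.png

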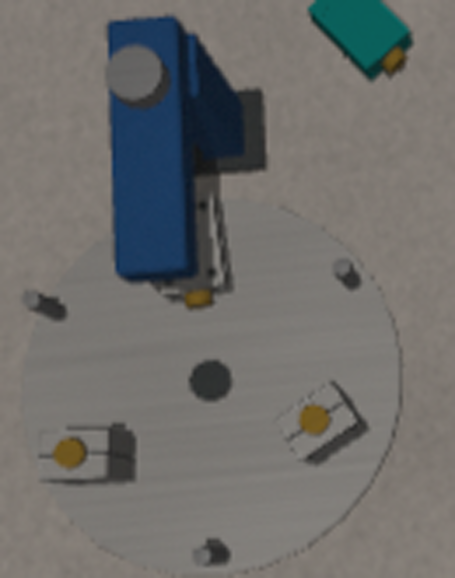

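View pics/c_disc_sc.png

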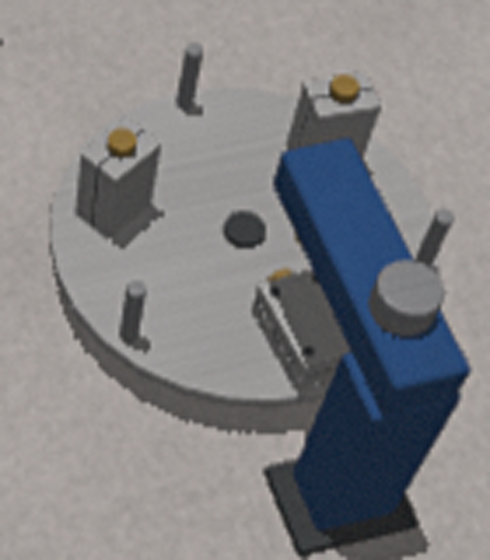

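View pics/c_box_top.png

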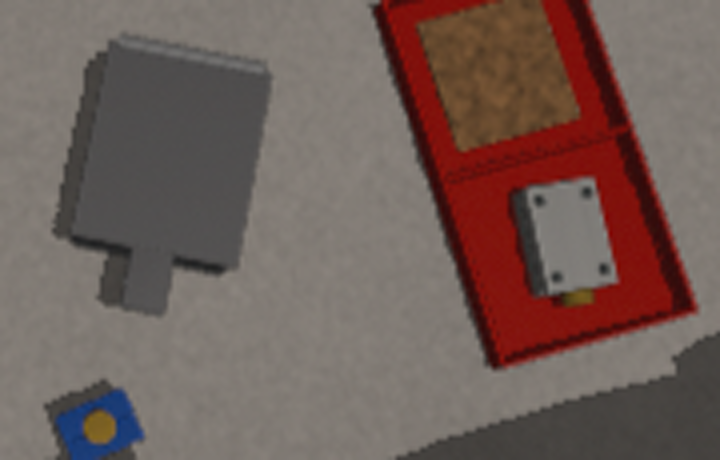

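View pics/c_box_sc.png

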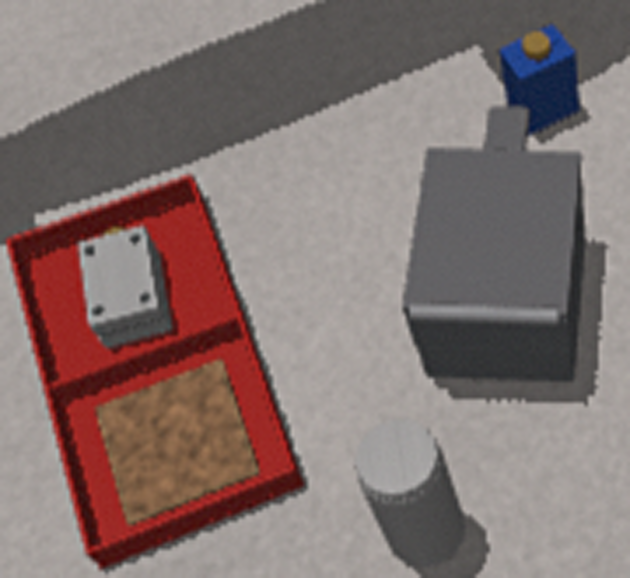

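Run:
```python
from h import *
np.set_printoptions(precision=4,suppress=True)
s,t=load("scene0"),load("top0")
def TB(x,y): return np.array([x,y])/4+[235,165]
def SB(x,y): return np.array([x,y])/3.5+[70,115]
def TD(x,y): return np.array([x,y])/3.5+[95,120]
def SD(x,y): return np.array([x,y])/3.5+[265,90]
P={}
def T(n,a,b): P[n],e=tri(t,a,s,b); print(n,P[n],round(e,4))
T("coverNL",TB(74,236),SB(580,153)); T("coverNR",TB(236,268),SB(428,150))
T("coverFL",TB(110,50),SB(570,310));T("coverFR",TB(266,78),SB(410,303))
T("tongueL",TB(122,306),SB(527,109)); T("tongueR",TB(165,315),SB(490,107))
T("blue bush",TB(100,427),SB(537,42))
T("hub",TD(210,380),SD(244,230))
T("peg_near",TD(202,555),SD(194,48)) 
T("peg_l",TD(30,298),SD(444,216)); T("peg_r",TD(344,268),SD(136,288))
T("stA bush",TD(315,420),SD(122,141)); T("stB bush",TD(70,452),SD(345,86))
T("stock bush side c1",TB(540,201),SB(145,298)) 
for n,a,b in (("stock1",(540,201),(145,298)),("stock2",(586,191),(100,308)),("stock3",(558,277),(134,238)),("stock4",(604,268),(89,250))): T(n,TB(*a),SB(*b))
for n,a,b in (("pad nl",(465,150),(225,362)),("pad nr",(580,120),(97,405)),("pad fl",(420,25),(258,473))): T(n,TB(*a),SB(*b))
T("canTop",(304,138),(185,246))
# tray outer corners
for n,a,b in (("tray NL",(497,366),(193,178)),("tray NR",(694,308),(9,240))): T(n,TB(*a),SB(*b))
```

```text
coverNL [0.4978 0.     0.1018] 0.0036
coverNR [ 0.467  -0.1047  0.1011] 0.0013
coverFL [ 0.6214 -0.0356  0.0985] 0.0042
coverFR [ 0.5915 -0.1383  0.1027] 0.0024
tongueL [ 0.4492 -0.0278  0.1021] 0.0015
tongueR [ 0.4408 -0.0545  0.1027] 0.0026
blue bush [ 0.3739 -0.0061  0.0857] 0.0024
hub [0.5167 0.2685 0.0479] 0.001
peg_near [0.3818 0.2659 0.1108] 0.0014
peg_l [0.5823 0.386  0.1099] 0.0007
peg_r [0.5844 0.1518 0.1076] 0.0034
stA bush [0.47   0.1769 0.1268] 0.0023
stB bush [0.4631 0.3536 0.1288] 0.0023
stock bush side c1 [ 0.4999 -0.3285  0.0397] 0.0018
stock1 [ 0.4999 -0.3285  0.0397] 0.0018
stock2 [ 0.5033 -0.3597  0.0445] 0.0024
stock3 [ 0.4461 -0.3326  0.0413] 0.0014
stock4 [ 0.4492 -0.3652  0.0423] 0.0009
pad nl [ 0.5462 -0.2874  0.0047] 0.0083
pad nr [ 0.56   -0.3769  0.0065] 0.0016
pad fl [ 0.6417 -0.2702  0.005 ] 0.0031
canTop [ 0.7134 -0.1581  0.1244] 0.0002
tray NL [ 0.39   -0.2872  0.026 ] 0.0013
tray NR [ 0.4168 -0.427   0.0314] 0.0007
```

```bash
cat >> h.py <<'E'
def downR(jawdeg):
    # tool x down, tool y at world azimuth jawdeg
    a=np.radians(jawdeg); x=np.array([0,0,-1.]); y=np.array([np.cos(a),np.sin(a),0]); return np.stack([x,y,np.cross(x,y)],1)
def cur():
    from plant import ctrl
    s=ctrl.get_state(); R=Rn.from_quat(s["tcp_rot"]).as_matrix(); return s,np.array(s["eef_pos"]),R
def plan(tp,tR,p=None,R=None,n=None):
    """rows from the pose to the target, in tool units"""
    if p is None: s,p,R=cur()
    rv=Rn.from_matrix(R.T@tR).as_rotvec(degrees=True)
    m=max(int(np.ceil(max(np.linalg.norm(np.asarray(tp)-p)/.05,np.linalg.norm(rv)/8.5))),1)
    n=n or m
    rows=[]
    for k in range(n):
        sh=R.T@((np.asarray(tp)-p)/(n-k))/.05; dr=rv/n
        rows.append([sh.round(2).tolist(),dr.round(1).tolist()])
        p=p+R@sh*.05; R=R@Rn.from_rotvec(dr,degrees=True).as_matrix()
    return rows
def show(*a,**k):
    import json
    r=plan(*a,**k); print(len(r),"rows")
    for i in range(0,len(r),5): print(json.dumps(r[i:i+5]))
def stat():
    s,p,R=cur()
    print("t",round(s["time"],2),"p",p.round(4),"jaw",np.degrees(np.arctan2(R[1,1],R[0,1])).round(1),"x",R[:,0].round(3),"F",np.round(s["contact_force"],1),"open",round(s["opening"],3),"q",np.round(s["qpos"],2))
E
python3 - <<'E'
from h import *
stat()
s,t=load("scene0"),load("top0")
show([0.456,-0.045,0.20],downR(73.8))
print(); show([0.456,-0.045,0.20],downR(73.8-180))
hsv=cv2.cvtColor(t["img"],cv2.COLOR_RGB2HSV); 
for n,c,z in (("top",t,.008),("scene",s,.008)):
    hsv=cv2.cvtColor(c["img"],cv2.COLOR_RGB2HSV)
    m=cv2.inRange(hsv,(8,60,60),(25,200,255)); k,l,st,ce=cv2.connectedComponentsWithStats(m); i=1+np.argmax(st[1:,4])
    r=cv2.minAreaRect(cv2.findContours((l==i).astype(np.uint8),0,1)[0][0])
    print(n,st[i],ce[i],"pad c",onz(c,ce[i],z).round(4),[onz(c,q,z)[:2].round(3).tolist() for q in cv2.boxPoints(r)])
E
```

```text
t 0.1 p [ 0.2982 -0.6049  0.241 ] jaw -63.8 x [-0.001  0.002 -1.   ] F [ 0.4 -0.2 -0.5] open 1.003 q [-1.26  0.29  1.58 -0.    1.28 -0.15]
17 rows
[[[0.05, -0.51, -0.46], [-8.1, -0.0, 0.0]], [[0.05, -0.44, -0.52], [-8.1, -0.0, 0.0]], [[0.05, -0.36, -0.58], [-8.1, -0.0, 0.0]], [[0.05, -0.28, -0.63], [-8.1, -0.0, 0.0]], [[0.05, -0.18, -0.66], [-8.1, -0.0, 0.0]]]
[[[0.05, -0.09, -0.68], [-8.1, -0.0, 0.0]], [[0.05, 0.01, -0.68], [-8.1, -0.0, 0.0]], [[0.05, 0.1, -0.68], [-8.1, -0.0, 0.0]], [[0.05, 0.2, -0.66], [-8.1, -0.0, 0.0]], [[0.05, 0.29, -0.62], [-8.1, -0.0, 0.0]]]
[[[0.05, 0.37, -0.57], [-8.1, -0.0, 0.0]], [[0.05, 0.45, -0.52], [-8.1, -0.0, 0.0]], [[0.05, 0.52, -0.45], [-8.1, -0.0, 0.0]], [[0.05, 0.58, -0.37], [-8.1, -0.0, 0.0]], [[0.05, 0.62, -0.29], [-8.1, -0.0, 0.0]]]
[[[0.05, 0.66, -0.2], [-8.1, -0.0, 0.0]], [[0.05, 0.68, -0.1], [-8.1, -0.0, 0.0]]]

12 rows
[[[0.07, -0.72, -0.65], [3.5, 0.0, 0.0]], [[0.07, -0.76, -0.6], [3.5, 0.0, 0.0]], [[0.07, -0.8, -0.55], [3.5, 0.0, 0.0]], [[0.07, -0.83, -0.5], [3.5, 0.0, 0.0]], [[0.07, -0.86, -0.45], [3.5, 0.0, 0.0]]]
[[[0.07, -0.88, -0.4], [3.5, 0.0, 0.0]], [[0.07, -0.91, -0.34], [3.5, 0.0, 0.0]], [[0.07, -0.93, -0.29], [3.5, 0.0, 0.0]], [[0.07, -0.94, -0.23], [3.5, 0.0, 0.0]], [[0.07, -0.95, -0.17], [3.5, 0.0, 0.0]]]
[[[0.07, -0.96, -0.11], [3.5, 0.0, 0.0]], [[0.07, -0.97, -0.05], [3.5, 0.0, 0.0]]]
top [ 339  163   41   40 1071] [358.98786181 182.39402428] pad c [ 0.6026 -0.3218  0.008 ] [[0.644, -0.267], [0.665, -0.362], [0.563, -0.376], [0.543, -0.283]]
scene [  98  218   46   47 1379] [119.89485134 240.81145758] pad c [ 0.6034 -0.3231  0.008 ] [[0.562, -0.384], [0.544, -0.286], [0.644, -0.265], [0.659, -0.359]]
```

Candidates that could be confused, in pixels of the top view:
- **Lying mould:** the aluminium one is on the disc under the arm at (152,190). The turquoise look-alikes are at (198,126) and (246,122). I choose the grey one.
- **Standing moulds:** the aluminium ones are on the disc at (185,240) and (115,249). The blue decoy is at (260,271).
- **Trays:** the red tray with the cork pad is at (359,182). The big red tray with green bits is at (437,102) and is not meant.
- **Cover:** the grey box is at (277,203), with its tongue at (270,238).

The close crops above confirm these choices. Next I move over the tongue.

Call:
drive_tool(
  series=[
    [[0.07,-0.72,-0.65],[3.5,0,0]],
    [[0.07,-0.76,-0.6],[3.5,0,0]],
    [[0.07,-0.8,-0.55],[3.5,0,0]],
    [[0.07,-0.83,-0.5],[3.5,0,0]],
    [[0.07,-0.86,-0.45],[3.5,0,0]],
  ],
  grip=0.3,
  newtons=25,
)

```text
time: 0.6
eef_pos: [0.3627, -0.3691, 0.219]
tcp_rot: [-0.705, -0.048, 0.706, -0.044]
contact_force: [1.1, -0.5, 0.1]
opening: 0.649
```

Call:
drive_tool(
  series=[
    [[0.07,-0.88,-0.4],[3.5,0,0]],
    [[0.07,-0.91,-0.34],[3.5,0,0]],
    [[0.07,-0.93,-0.29],[3.5,0,0]],
    [[0.07,-0.94,-0.23],[3.5,0,0]],
    [[0.07,-0.95,-0.17],[3.5,0,0]],
  ],
)

```text
time: 1.1
eef_pos: [0.4324, -0.1299, 0.2003]
tcp_rot: [-0.702, 0.065, 0.705, 0.07]
contact_force: [1.2, -0.2, 0.2]
opening: 0.649
```

Run:
```python
from h import *
stat(); show([0.456,-0.045,0.16],downR(73.8-180))
```

```text
t 1.1 p [ 0.4324 -0.1299  0.2003] jaw -100.9 x [-0.004  0.008 -1.   ] F [ 1.2 -0.2  0.2] open 0.649 q [-0.52 -0.18  2.14  0.01  1.19  1.24]
2 rows
[[[0.41, -0.88, -0.07], [2.6, 0.2, 0.2]], [[0.41, -0.88, -0.03], [2.6, 0.2, 0.2]]]
```

Call:
drive_tool(
  series=[
    [[0.41,-0.88,-0.07],[2.6,0.2,0.2]],
    [[0.41,-0.88,-0.03],[2.6,0.2,0.2]],
    [[0,0,0],[0,0,0]],
  ],
)

```text
time: 1.4
eef_pos: [0.4559, -0.0368, 0.1584]
tcp_rot: [0.701, -0.099, -0.699, -0.099]
contact_force: [0.2, 0.3, -0.5]
opening: 0.648
```

Run:
```python
from h import *
stat(); show([0.456,-0.045,0.11],downR(73.8-180))
c=grab("1"); stat()
crop(c["top"],215,160,110,140,4,"pics/c1t.png"); crop(c["scene"],150,80,130,150,4,"pics/c1s.png")
```

```text
t 1.4 p [ 0.4559 -0.0368  0.1584] jaw -106.0 x [ 0.003 -0.    -1.   ] F [ 0.2  0.3 -0.5] open 0.648 q [-0.3  -0.12  2.17  0.    1.09  1.55]
1 rows
[[[0.97, 0.16, -0.04], [0.2, -0.2, 0.0]]]
t 1.5 p [ 0.4572 -0.0407  0.1608] jaw -106.2 x [ 0.007 -0.003 -1.   ] F [ 0.6 -0.1  1. ] open 0.647 q [-0.31 -0.12  2.17 -0.    1.09  1.54]
```

View pics/c1t.png

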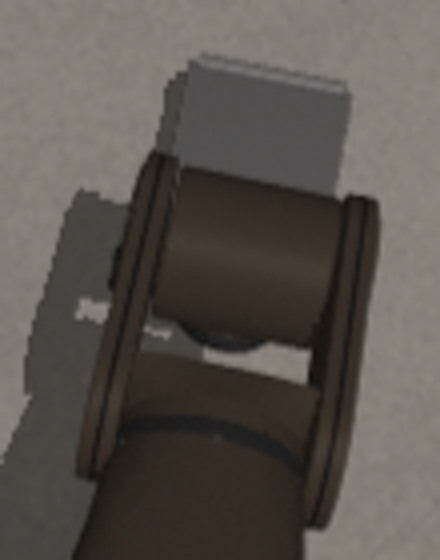

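View pics/c1s.png

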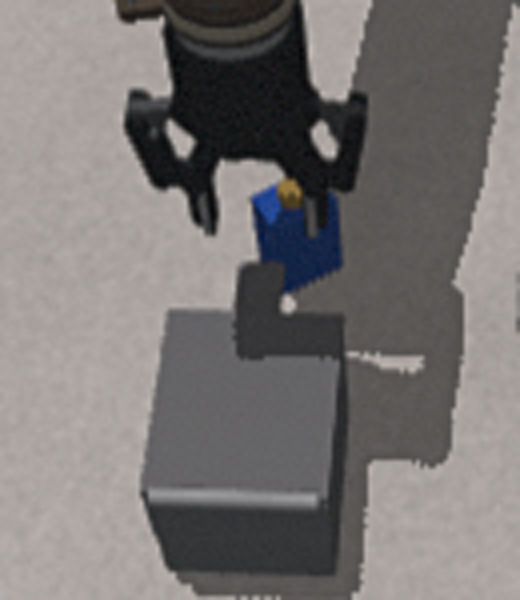

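The scene crop shows the open fingers at (205,230) and (312,235) straddling the tongue at (262,270). I lower the tool and grip.

Call:
drive_tool(
  series=[
    [[0.7,0.08,0],[0,0,0]],
    [[0.7,0,0],[0,0,0]],
    [[0,0,0],[0,0,0]],
  ],
)

```text
time: 1.8
eef_pos: [0.4596, -0.0493, 0.0931]
tcp_rot: [0.706, -0.102, -0.694, -0.098]
contact_force: [-1.6, -0.8, -0.2]
opening: 0.645
```

Call:
drive_tool(
  series=[
    [[0,0,0],[0,0,0]],
    [[0,0,0],[0,0,0]],
    [[0,0,0],[0,0,0]],
    [[0,0,0],[0,0,0]],
  ],
  grip=-1,
)

```text
time: 2.2
eef_pos: [0.4619, -0.0445, 0.0985]
tcp_rot: [0.706, -0.099, -0.693, -0.111]
contact_force: [-1.3, 0.5, -2.1]
opening: 0.342
```

Run:
```python
from h import *
stat()
```

```text
t 2.2 p [ 0.4619 -0.0445  0.0985] jaw -107.1 x [ 0.021  0.014 -1.   ] F [-1.3  0.5 -2.1] open 0.342 q [-0.33 -0.02  2.2   0.02  0.94  1.53]
```

Call:
drive_tool(
  series=[
    [[0,0,0],[0,0,0]],
    [[-0.08,0,0.12],[0,0,0]],
    [[0,0,0],[0,0,0]],
  ],
  grip=0,
)

```text
time: 2.5
eef_pos: [0.4584, -0.0452, 0.1066]
tcp_rot: [0.709, -0.101, -0.69, -0.111]
contact_force: [-0.6, 0.1, 0.5]
opening: 0.501
```

Call:
drive_tool(
  series=[
    [[0,0,0],[0,0,0]],
    [[0,0,0],[0,0,0]],
    [[0,0,0],[0,0,0]],
  ],
  grip=-1,
)

```text
time: 2.8
eef_pos: [0.4593, -0.0439, 0.108]
tcp_rot: [0.709, -0.1, -0.688, -0.113]
contact_force: [1.1, -0.3, -1.0]
opening: 0.331
```

```bash
cat >> h.py <<'E'
H=np.array([0.607,-0.088,0.1]); U=np.array([.9608,-.2773,0]); V=np.array([.2773,.9608,0])
def rel(p): d=p-H; return (d@U).round(4),(d@V).round(4),d[2].round(4)
E
python3 - <<'E'
from h import *
stat(); s,p,R=cur(); print(rel(p))
E
```

```text
t 2.8 p [ 0.4593 -0.0439  0.108 ] jaw -107.3 x [ 0.032  0.014 -0.999] F [ 1.1 -0.3 -1. ] open 0.331 q [-0.33 -0.05  2.21  0.03  0.95  1.53]
(np.float64(-0.1542), np.float64(0.0014), np.float64(0.008))
```

Call:
drive_tool(
  series=[
    [[0,0,0],[0,0,0]],
    [[0.12,0,0.06],[1,-0.9,-1.6]],
    [[0.05,0,0],[0,0,0]],
  ],
  grip=0,
)

```text
time: 3.1
eef_pos: [0.4573, -0.0439, 0.0999]
tcp_rot: [0.705, -0.096, -0.691, -0.129]
contact_force: [-0.0, 0.6, 0.3]
opening: 0.501
```

Call:
drive_tool(
  series=[
    [[0.05,0,0],[0,0,0]],
    [[0.03,0,0],[0,0,0]],
    [[0,0,0],[0,0,0]],
  ],
  grip=-1,
)

```text
time: 3.4
eef_pos: [0.4579, -0.0432, 0.0982]
tcp_rot: [0.704, -0.095, -0.692, -0.129]
contact_force: [-1.0, -0.3, -2.0]
opening: 0.343
```

Run:
```python
from h import *
stat(); s,p,R=cur(); print(rel(p))
```

```text
t 3.4 p [ 0.4579 -0.0432  0.0982] jaw -108.2 x [ 0.025  0.045 -0.999] F [-1.  -0.3 -2. ] open 0.343 q [-0.34 -0.03  2.21  0.06  0.95  1.51]
(np.float64(-0.1557), np.float64(0.0017), np.float64(-0.0018))
```

```bash
cat >> h.py <<'E'
def arc(th0,th1,n,r=.156,off=0.0,jaw=-106.2,tilt=0,lead=1.0):
    s,p,R=cur(); import json; out=[]; tR=downR(jaw)
    for k in range(n):
        th=th0+(th1-th0)*(k+1)/n
        tp=H-U*r*np.cos(th)+V*.0015+[0,0,r*np.sin(th)+off]
        rv=Rn.from_matrix(R.T@tR).as_rotvec(degrees=True)/(n-k)
        sh=R.T@(tp-p)/.05; out.append([sh.round(2).tolist(),rv.round(1).tolist()])
        p=tp; R=R@Rn.from_rotvec(rv,degrees=True).as_matrix()
    print(json.dumps(out))
E
python3 -c "
from h import *
arc(0,.6,5)"
```

```text
[[[-0.41, -0.02, -0.02], [-0.4, -0.1, 0.6]], [[-0.37, -0.02, -0.07], [-0.4, -0.1, 0.6]], [[-0.36, -0.01, -0.11], [-0.4, -0.1, 0.6]], [[-0.34, -0.01, -0.15], [-0.4, -0.1, 0.6]], [[-0.32, -0.0, -0.19], [-0.4, -0.1, 0.6]]]
```

Call:
drive_tool(
  series=[
    [[-0.41,-0.02,-0.02],[-0.4,-0.1,0.6]],
    [[-0.37,-0.02,-0.07],[-0.4,-0.1,0.6]],
    [[-0.36,-0.01,-0.11],[-0.4,-0.1,0.6]],
    [[-0.34,-0.01,-0.15],[-0.4,-0.1,0.6]],
    [[-0.32,0,-0.19],[-0.4,-0.1,0.6]],
  ],
)

```text
time: 3.9
eef_pos: [0.4836, -0.0512, 0.1873]
tcp_rot: [0.702, -0.102, -0.699, -0.097]
contact_force: [2.8, 0.2, -5.6]
opening: 0.34
```

```bash
python3 -c "
from h import *
stat(); s,p,R=cur(); a=rel(p);print(a,np.arctan2(a[2],-a[0]),np.hypot(a[0],a[2]))
th=np.arctan2(a[2],-a[0]);arc(th,th+.75,5,.157)
c=grab('2',('scene',)); crop(c['scene'],130,60,150,150,4,'pics/c2s.png')"
```

```text
t 3.9 p [ 0.4836 -0.0512  0.1873] jaw -106.2 x [ 0.003 -0.008 -1.   ] F [ 2.8  0.2 -5.6] open 0.34 q [-0.31 -0.09  2.08 -0.01  1.14  1.55]
(np.float64(-0.1288), np.float64(0.0012), np.float64(0.0873)) 0.5956673375832033 0.15559797556523672
[[[-0.38, -0.0, -0.27], [-0.0, -0.1, -0.1]], [[-0.32, 0.0, -0.35], [-0.0, -0.1, -0.1]], [[-0.26, 0.0, -0.39], [-0.0, -0.1, -0.1]], [[-0.2, -0.0, -0.42], [-0.0, -0.1, -0.1]], [[-0.14, -0.0, -0.45], [-0.0, -0.1, -0.1]]]
```

View pics/c2s.png

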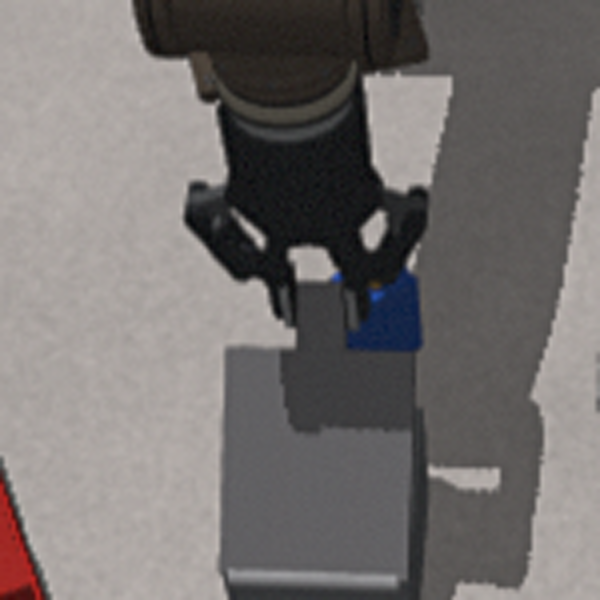

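The tab at (320,310) is between the fingers and the cover is rising. I continue the arc.

Call:
drive_tool(
  series=[
    [[-0.38,0,-0.27],[0,0,0]],
    [[-0.32,0,-0.35],[0,0,0]],
    [[-0.26,0,-0.39],[0,0,0]],
    [[-0.2,0,-0.42],[0,0,0]],
    [[-0.14,0,-0.45],[0,0,0]],
  ],
)

```text
time: 4.45
eef_pos: [0.5715, -0.0777, 0.252]
tcp_rot: [-0.696, 0.103, 0.704, 0.095]
contact_force: [-2.4, -1.9, 2.1]
opening: 0.348
```

```bash
python3 -c "
from h import *
stat(); s,p,R=cur(); a=rel(p);print(a,np.arctan2(a[2],-a[0]),np.hypot(a[0],a[2]))
th=np.arctan2(a[2],-a[0]);arc(th,1.9,5,.158)"
```

```text
t 4.45 p [ 0.5715 -0.0777  0.252 ] jaw -106.1 x [-0.013 -0.01  -1.   ] F [-2.4 -1.9  2.1] open 0.348 q [-0.31  0.07  1.81 -0.01  1.27  1.55]
(np.float64(-0.037), np.float64(0.0), np.float64(0.152)) 1.3320191345551855 0.15643848631331103
[[[-0.1, -0.03, -0.34], [0.0, 0.1, -0.2]], [[-0.03, -0.0, -0.36], [0.0, 0.1, -0.2]], [[0.01, -0.0, -0.36], [0.0, 0.1, -0.2]], [[0.06, -0.0, -0.35], [0.0, 0.1, -0.2]], [[0.1, -0.0, -0.35], [0.0, 0.1, -0.2]]]
```

Call:
drive_tool(
  series=[
    [[-0.1,-0.03,-0.34],[0,0,-0.2]],
    [[-0.04,0,-0.36],[0,0,-0.2]],
    [[0.01,0,-0.36],[0,0,-0.2]],
    [[0.06,0,-0.35],[0,0,-0.2]],
    [[0.1,0,-0.35],[0,0,-0.2]],
  ],
)

```text
time: 4.95
eef_pos: [0.658, -0.104, 0.251]
tcp_rot: [-0.695, 0.099, 0.705, 0.099]
contact_force: [-2.0, 1.1, 2.9]
opening: 0.34
```

```bash
python3 -c "
from h import *
stat(); s,p,R=cur(); a=rel(p);print(a,np.arctan2(a[2],-a[0]),np.hypot(a[0],a[2]))
c=grab('3',('scene',)); crop(c['scene'],130,60,150,180,3.3,'pics/c3s.png')"
```

```text
t 4.95 p [ 0.658 -0.104  0.251] jaw -106.1 x [-0.014  0.002 -1.   ] F [-2.   1.1  2.9] open 0.34 q [-0.31  0.27  1.58 -0.    1.3   1.55]
(np.float64(0.0534), np.float64(-0.0012), np.float64(0.151)) 1.9107123393811103 0.16016416577998963
```

View pics/c3s.png

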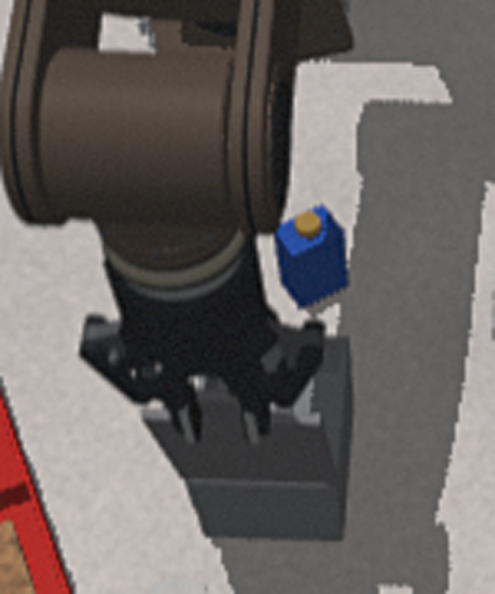

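The cover is past upright and the tab is still held at (215,410). I release it and rise.

Call:
drive_tool(
  series=[
    [[0,0,0],[0,0,0]],
    [[0,0,0],[0,0,0]],
    [[-0.5,0,0],[0,0,0]],
    [[-0.8,0,0.2],[0,0,0]],
    [[-0.3,0,0.9],[0,0,0]],
  ],
  grip=0.2,
)

```text
time: 5.5
eef_pos: [0.6066, -0.0901, 0.3237]
tcp_rot: [-0.691, 0.099, 0.709, 0.1]
contact_force: [0.5, -0.7, 0.7]
opening: 0.599
```

Call:
drive_tool(
  series=[
    [[0,0,0.95],[0,0,0]],
    [[0,0,0.95],[0,0,0]],
    [[0,0,0.6],[0,0,0]],
  ],
  grip=-1,
)

```text
time: 5.8
eef_pos: [0.4815, -0.0537, 0.3283]
tcp_rot: [-0.693, 0.1, 0.707, 0.1]
contact_force: [-0.3, -0.3, 0.4]
opening: 0.09
```

```bash
python3 -c "
from h import *
stat(); s,p,R=cur(); print(rel(p))
c=grab('4'); crop(c['scene'],130,60,150,180,3.3,'pics/c4s.png'); crop(c['top'],210,130,130,140,4,'pics/c4t.png')"
```

```text
t 5.8 p [ 0.4815 -0.0537  0.3283] jaw -106.2 x [-0.021  0.003 -1.   ] F [-0.3 -0.3  0.4] open 0.09 q [-0.32 -0.19  1.92 -0.    1.44  1.54]
(np.float64(-0.1301), np.float64(-0.0019), np.float64(0.2283))
```

View pics/c4s.png

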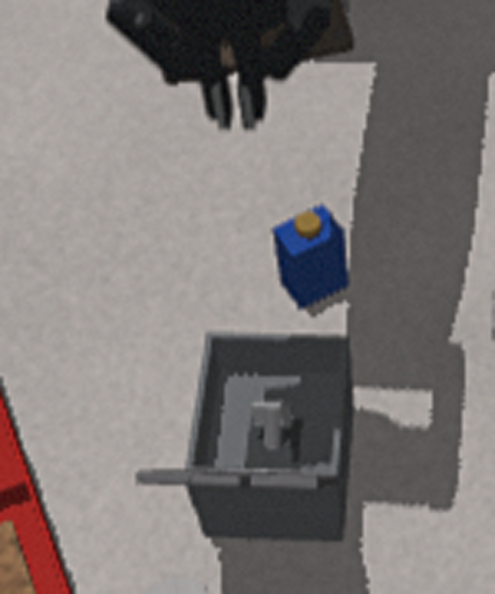

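View pics/c4t.png

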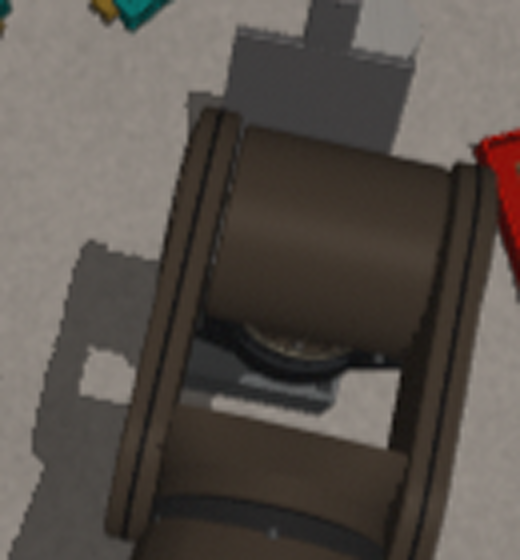

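```bash
python3 -c "
from h import *
c=load('scene4')
for n,d,z in (('tip on',.073,.0853),('tip off',.037,.0853),('pivot',.055,.052)):
  for w in (-.015,.015):
    X=H-U*d+V*w; X[2]=z; print(n,((proj(c,X)-[130,60])*3.3).round(0))
crop(c,180,150,65,65,9,'pics/c4z.png')
T=H-U*.100; T[2]=.17
show(T,downR(-106.2))
"
```

```text
tip on [252. 397.]
tip on [291. 398.]
tip off [247. 438.]
tip off [287. 439.]
pivot [254. 441.]
pivot [293. 442.]
4 rows
[[[0.79, -0.01, -0.17], [0.0, 0.3, -0.0]], [[0.79, -0.01, -0.17], [0.0, 0.3, -0.0]], [[0.79, -0.01, -0.16], [0.0, 0.3, -0.0]], [[0.79, -0.01, -0.16], [0.0, 0.3, -0.0]]]
```

View pics/c4z.png

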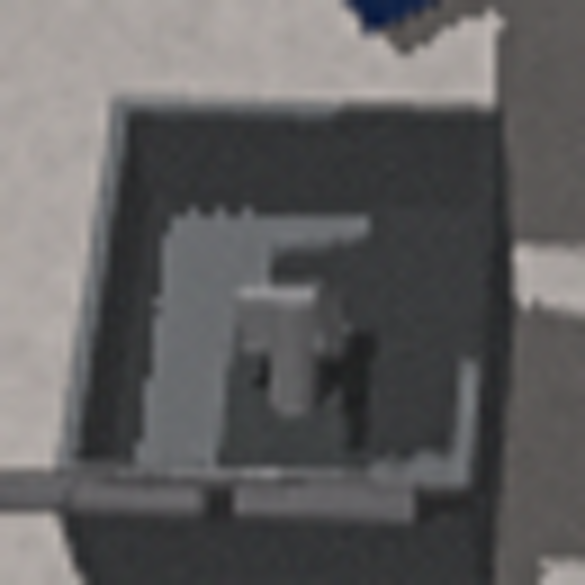

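Call:
drive_tool(
  series=[
    [[0.85,0,-0.18],[0,0.3,0]],
    [[0.85,0,-0.18],[0,0.3,0]],
    [[0.8,0,-0.17],[0,0.3,0]],
    [[0.8,0,-0.16],[0,0.3,0]],
    [[0.5,0,0],[0,0,0]],
  ],
)

```text
time: 6.4
eef_pos: [0.5174, -0.0648, 0.1387]
tcp_rot: [0.707, -0.102, -0.693, -0.096]
contact_force: [-0.9, 0.4, -0.5]
opening: -0.003
```

```bash
python3 -c "
from h import *
stat(); s,p,R=cur(); print(rel(p))
T=H-U*.100; T[2]=.083
show(T,downR(-106.2))
c=grab('5',('scene',)); crop(c['scene'],150,90,110,140,4,'pics/c5s.png')"
```

```text
t 6.4 p [ 0.5174 -0.0648  0.1387] jaw -106.1 x [ 0.019 -0.011 -1.   ] F [-0.9  0.4 -0.5] open -0.003 q [-0.32  0.05  2.05 -0.01  1.02  1.54]
(np.float64(-0.0925), np.float64(-0.0026), np.float64(0.0387))
2 rows
[[[0.56, -0.03, 0.09], [0.0, -0.6, -0.2]], [[0.56, -0.03, 0.08], [0.0, -0.6, -0.2]]]
```

View pics/c5s.png

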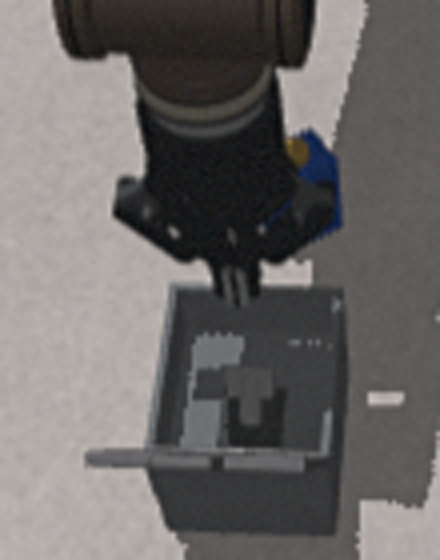

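The closed fingertips at (235,295) are on the tongue side of the toggle at (250,385). I back off a little and descend.

Call:
drive_tool(
  series=[
    [[0.1,-0.03,0.15],[0,-0.6,0]],
    [[0.5,-0.03,0.03],[0,-0.6,0]],
    [[0.5,0,0],[0,0,0]],
  ],
)

```text
time: 6.75
eef_pos: [0.5089, -0.0595, 0.0817]
tcp_rot: [-0.699, 0.101, 0.701, 0.097]
contact_force: [0.3, -0.7, -0.4]
opening: 0.002
```

```bash
python3 -c "
from h import *
stat(); s,p,R=cur(); print(rel(p))
T=H-U*.06; T[2]=.083
show(T,downR(-106.2))"
```

```text
t 6.75 p [ 0.5089 -0.0595  0.0817] jaw -106.1 x [-0.003 -0.005 -1.   ] F [ 0.3 -0.7 -0.4] open 0.002 q [-0.31  0.13  2.08 -0.01  0.93  1.54]
(np.float64(-0.1021), np.float64(0.0002), np.float64(-0.0183))
1 rows
[[[-0.03, 0.0, -0.84], [0.1, 0.1, -0.3]]]
```

Call:
drive_tool(
  series=[
    [[0,0,-0.25],[0,0,0]],
    [[0,0,-0.2],[0,0,0]],
    [[0,0,-0.2],[0,0,0]],
    [[0,0,-0.16],[0,0,0]],
  ],
)

```text
time: 7.15
eef_pos: [0.547, -0.07, 0.0819]
tcp_rot: [-0.697, 0.101, 0.703, 0.097]
contact_force: [-2.2, 0.4, 2.8]
opening: -0.001
```

```bash
python3 -c "
from h import *
stat(); s,p,R=cur(); print(rel(p))"
```

```text
t 7.15 p [ 0.547  -0.07    0.0819] jaw -106.1 x [-0.009 -0.004 -1.   ] F [-2.2  0.4  2.8] open -0.001 q [-0.31  0.21  1.99 -0.01  0.95  1.55]
(np.float64(-0.0626), np.float64(0.0007), np.float64(-0.0181))
```

Call:
drive_tool(
  series=[
    [[0,0,-0.1],[0,0,0]],
    [[0,0,-0.08],[0,0,0]],
  ],
)

```text
time: 7.35
eef_pos: [0.5542, -0.072, 0.0824]
tcp_rot: [-0.694, 0.1, 0.706, 0.097]
contact_force: [-15.7, 3.6, 8.2]
opening: -0.002
```

```bash
python3 -c "
from h import *
stat(); s,p,R=cur(); print(rel(p))"
```

```text
t 7.35 p [ 0.5542 -0.072   0.0824] jaw -106.0 x [-0.017 -0.002 -1.   ] F [-15.7   3.6   8.2] open -0.002 q [-0.31  0.23  1.96 -0.01  0.96  1.55]
(np.float64(-0.0551), np.float64(0.0007), np.float64(-0.0176))
```

The force rose to 16 N, so the toggle is on its stop. I back off, rise and look.

Call:
drive_tool(
  series=[
    [[0,0,0.4],[0,0,0]],
    [[0,0,0.2],[0,0.5,0]],
    [[-0.9,0,0.1],[0,0.5,0]],
    [[-1,0,0.3],[0,0,0]],
    [[-1,0,0.4],[0,0,0]],
  ],
)

```text
time: 7.85
eef_pos: [0.4859, -0.0517, 0.2211]
tcp_rot: [-0.698, 0.101, 0.703, 0.097]
contact_force: [1.4, -0.0, 0.3]
opening: -0.002
```

Call:
drive_tool(
  series=[
    [[-0.5,0,0.4],[0,0,0]],
    [[0,0,0],[0,0,0]],
  ],
  grip=0.2,
)

```text
time: 8.05
eef_pos: [0.4694, -0.0466, 0.2565]
tcp_rot: [0.705, -0.102, -0.696, -0.096]
contact_force: [-0.2, 0.0, -0.2]
opening: 0.332
```

```bash
python3 -c "
from h import *
stat(); s,p,R=cur(); print(rel(p))
c=grab('6'); crop(c['scene'],170,140,75,75,8,'pics/c6s.png'); crop(c['top'],210,120,130,150,4,'pics/c6t.png')"
```

```text
t 8.05 p [ 0.4694 -0.0466  0.2565] jaw -106.1 x [ 0.012 -0.01  -1.   ] F [-0.2  0.  -0.2] open 0.332 q [-0.31 -0.2   2.05 -0.01  1.27  1.54]
(np.float64(-0.1437), np.float64(0.0016), np.float64(0.1565))
```

View pics/c6s.png

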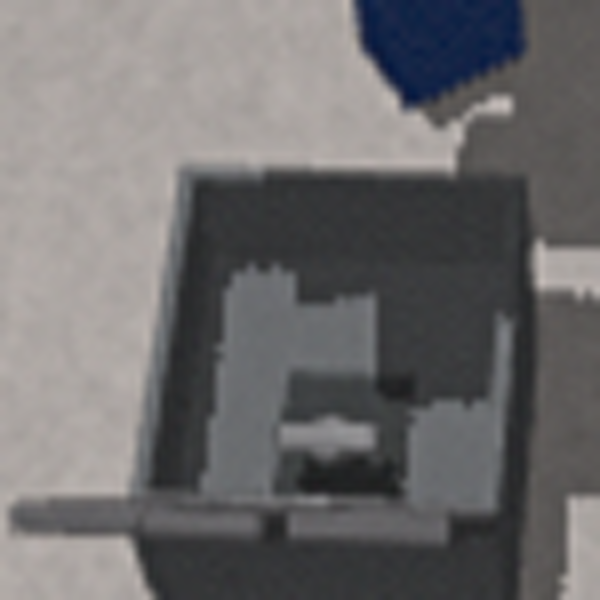

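View pics/c6t.png

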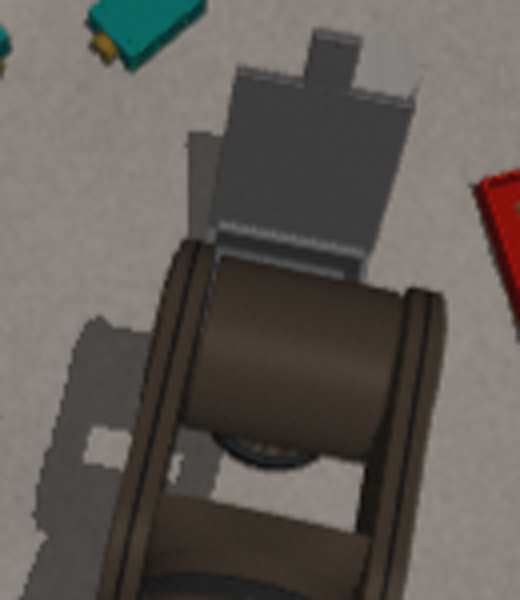

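```bash
python3 -c "
from h import *
c=load('top6')
X=H+U*.170*np.sin(.53)+[0,0,.17*np.cos(.53)]; print(X,((proj(c,X)-[210,120])*4).round(0))
T=H+U*.078+V*.001; T[2]=.31
show(T,downR(-106.2))"
```

```text
[ 0.68957179 -0.11183135  0.2466772 ] [330.  48.]
5 rows
[[[-0.22, 0.0, -0.89], [0.0, -0.1, -0.1]], [[-0.22, 0.0, -0.89], [0.0, -0.1, -0.1]], [[-0.23, 0.0, -0.89], [0.0, -0.1, -0.1]], [[-0.23, 0.0, -0.89], [0.0, -0.1, -0.1]], [[-0.23, 0.0, -0.89], [0.0, -0.1, -0.1]]]
```

Call:
drive_tool(
  series=[
    [[-0.3,0,-0.9],[0,0,0]],
    [[-0.3,0,-0.9],[0,0,0]],
    [[-0.25,0,-0.9],[0,0,0]],
    [[-0.2,0,-0.9],[0,0,0]],
    [[-0.1,0,-0.9],[0,0,0]],
  ],
  grip=0.4,
)

```text
time: 8.65
eef_pos: [0.6844, -0.108, 0.2899]
tcp_rot: [-0.693, 0.1, 0.707, 0.098]
contact_force: [0.1, 0.6, 1.0]
opening: 0.702
```

```bash
python3 -c "
from h import *
stat(); s,p,R=cur(); print(rel(p))
T=H+U*.081+V*-.0005; T[2]=.237
show(T,downR(-106.2))"
```

```text
t 8.65 p [ 0.6844 -0.108   0.2899] jaw -106.1 x [-0.02  0.   -1.  ] F [0.1 0.6 1. ] open 0.702 q [-0.3   0.31  1.47 -0.01  1.39  1.55]
(np.float64(0.0799), np.float64(0.0023), np.float64(0.1899))
2 rows
[[[0.53, 0.02, -0.02], [0.1, 0.5, -0.1]], [[0.53, 0.03, -0.02], [0.1, 0.5, -0.1]]]
```

Call:
drive_tool(
  series=[
    [[0.53,0.02,-0.02],[0,0.5,0]],
    [[0.53,0.02,-0.02],[0,0.5,0]],
    [[0.05,0,0],[0,0,0]],
  ],
)

```text
time: 8.95
eef_pos: [0.6911, -0.1139, 0.2212]
tcp_rot: [-0.697, 0.101, 0.703, 0.098]
contact_force: [-0.5, -0.3, -0.4]
opening: 0.693
```

```bash
python3 -c "
from h import *
stat(); s,p,R=cur(); print(rel(p))
c=grab('7',); crop(c['scene'],140,90,130,130,4,'pics/c7s.png'); crop(c['top'],210,100,130,140,4,'pics/c7t.png')"
```

```text
t 8.95 p [ 0.6911 -0.1139  0.2212] jaw -106.2 x [-0.009 -0.003 -1.   ] F [-0.5 -0.3 -0.4] open 0.693 q [-0.31  0.36  1.52 -0.01  1.27  1.55]
(np.float64(0.088), np.float64(-0.0016), np.float64(0.1212))
```

View pics/c7s.png

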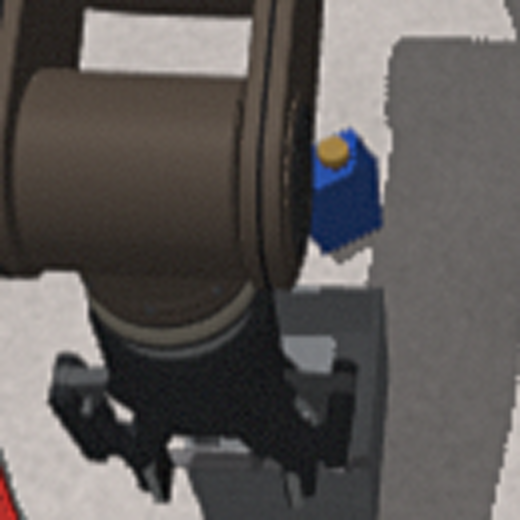

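Call:
drive_tool(
  series=[
    [[-0.28,0,0.14],[0,0.2,0]],
    [[-0.05,0,0.03],[0,0,0]],
  ],
)

```text
time: 9.25
eef_pos: [0.6837, -0.1113, 0.2441]
tcp_rot: [0.7, -0.101, -0.7, -0.098]
contact_force: [-0.2, -0.1, 1.4]
opening: 0.699
```

Call:
drive_tool(
  series=[
    [[0,0,0],[0,0,0]],
    [[0,0,0],[0,0,0]],
    [[0,0,0],[0,0,0]],
    [[0,0,0],[0,0,0]],
  ],
  grip=-1,
)

```text
time: 9.65
eef_pos: [0.6836, -0.1119, 0.2501]
tcp_rot: [0.703, -0.102, -0.697, -0.097]
contact_force: [0.3, -0.8, -1.3]
opening: 0.337
```

```bash
python3 -c "
from h import *
stat(); s,p,R=cur(); a=rel(p);print(a,np.hypot(a[0],a[2]))
th=np.arctan2(a[2],-a[0]);print(th);arc(th,th-.7,5,.158)"
```

```text
t 9.65 p [ 0.6836 -0.1119  0.2501] jaw -106.2 x [ 0.007 -0.009 -1.   ] F [ 0.3 -0.8 -1.3] open 0.337 q [-0.31  0.32  1.53 -0.01  1.29  1.55]
(np.float64(0.0802), np.float64(-0.0017), np.float64(0.1501)) 0.17018240214546274
2.0615140828906444
[[[0.03, -0.06, 0.52], [0.0, -0.1, -0.1]], [[-0.13, 0.0, 0.42], [0.0, -0.1, -0.1]], [[-0.06, 0.0, 0.44], [0.0, -0.1, -0.1]], [[-0.0, 0.0, 0.44], [0.0, -0.1, -0.1]], [[0.06, 0.0, 0.44], [0.0, -0.1, -0.1]]]
```

```bash
python3 -c "
from h import *
s,p,R=cur(); a=rel(p)
th=np.arctan2(a[2]-.01,-a[0]);r=np.hypot(a[0],a[2]-.01);print(th,r);arc(th,th-.8,5,r,.01)"
```

```text
2.0907107851084312 0.16143125471853337
[[[-0.22, -0.06, 0.47], [0.0, -0.1, -0.1]], [[-0.15, 0.0, 0.49], [0.0, -0.1, -0.1]], [[-0.06, 0.0, 0.51], [0.0, -0.1, -0.1]], [[0.02, 0.0, 0.52], [0.0, -0.1, -0.1]], [[0.1, 0.0, 0.51], [0.0, -0.1, -0.1]]]
```

Call:
drive_tool(
  series=[
    [[-0.22,0,0.45],[0,0,0]],
    [[-0.15,0,0.49],[0,0,0]],
    [[-0.06,0,0.51],[0,0,0]],
    [[0.02,0,0.52],[0,0,0]],
    [[0.1,0,0.51],[0,0,0]],
  ],
)

```text
time: 10.15
eef_pos: [0.5672, -0.0766, 0.2667]
tcp_rot: [0.709, -0.102, -0.691, -0.098]
contact_force: [1.1, -1.1, -0.7]
opening: 0.333
```

```bash
python3 -c "
from h import *
stat();s,p,R=cur(); a=rel(p)
th=np.arctan2(a[2]-.01,-a[0]);r=np.hypot(a[0],a[2]-.01);print(a,th,r);arc(th,th-.75,5,.161,.01)
c=grab('8',('scene',)); crop(c['scene'],140,90,130,130,4,'pics/c8s.png')"
```

```text
t 10.15 p [ 0.5672 -0.0766  0.2667] jaw -106.3 x [ 0.024 -0.009 -1.   ] F [ 1.1 -1.1 -0.7] open 0.333 q [-0.31  0.03  1.82 -0.    1.27  1.54]
(np.float64(-0.0414), np.float64(-0.0001), np.float64(0.1667)) 1.3124990857676402 0.16207667938355597
[[[0.17, -0.03, 0.45], [-0.0, -0.3, -0.0]], [[0.22, 0.0, 0.43], [-0.0, -0.3, -0.0]], [[0.28, 0.0, 0.39], [-0.0, -0.3, -0.0]], [[0.34, 0.0, 0.35], [-0.0, -0.3, -0.0]], [[0.39, 0.0, 0.29], [-0.0, -0.3, -0.0]]]
```

View pics/c8s.png

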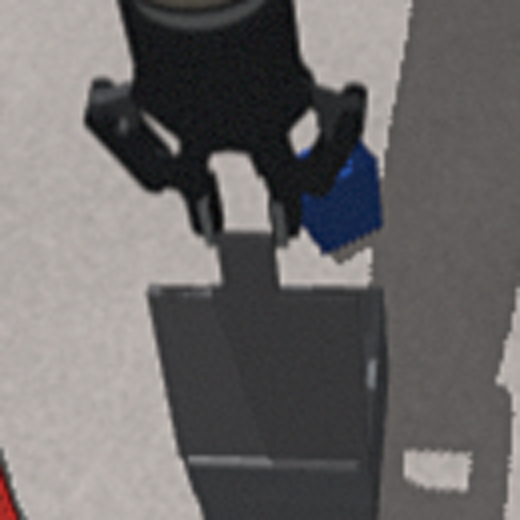

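Call:
drive_tool(
  series=[
    [[0.17,0,0.45],[0,-0.3,0]],
    [[0.22,0,0.43],[0,-0.3,0]],
    [[0.28,0,0.39],[0,-0.3,0]],
    [[0.34,0,0.35],[0,-0.3,0]],
    [[0.39,0,0.29],[0,-0.3,0]],
  ],
)

```text
time: 10.7
eef_pos: [0.473, -0.0481, 0.2032]
tcp_rot: [0.702, -0.1, -0.698, -0.098]
contact_force: [-5.4, 0.6, 4.9]
opening: 0.323
```

```bash
python3 -c "
from h import *
stat();s,p,R=cur(); a=rel(p)
th=np.arctan2(a[2]-.008,-a[0]);r=np.hypot(a[0],a[2]-.008);print(a,th,r);arc(th,0.05,4,.158,.008)"
```

```text
t 10.7 p [ 0.473  -0.0481  0.2032] jaw -106.1 x [ 0.005 -0.003 -1.   ] F [-5.4  0.6  4.9] open 0.323 q [-0.31 -0.13  2.09 -0.    1.17  1.54]
(np.float64(-0.1398), np.float64(0.0012), np.float64(0.1032)) 0.597841577617638 0.16913627641638562
[[[0.5, -0.01, 0.04], [0.0, -0.1, -0.0]], [[0.4, -0.0, 0.17], [0.0, -0.1, -0.0]], [[0.42, -0.0, 0.11], [0.0, -0.1, -0.0]], [[0.43, -0.0, 0.05], [0.0, -0.1, -0.0]]]
```

Call:
drive_tool(
  series=[
    [[0.5,0,0.02],[0,0,0]],
    [[0.4,0,0.1],[0,0,0]],
    [[0.42,0,0.08],[0,0,0]],
    [[0.4,0,0.02],[0,0,0]],
  ],
)

```text
time: 11.1
eef_pos: [0.4489, -0.0406, 0.1176]
tcp_rot: [-0.69, 0.098, 0.711, 0.098]
contact_force: [-6.0, 0.5, 3.7]
opening: 0.325
```

```bash
python3 -c "
from h import *
stat();s,p,R=cur(); print(rel(p))
c=grab('9',('scene',)); crop(c['scene'],140,90,130,130,4,'pics/c9s.png')"
```

```text
t 11.1 p [ 0.4489 -0.0406  0.1176] jaw -106.0 x [-0.029  0.005 -1.   ] F [-6.   0.5  3.7] open 0.325 q [-0.31 -0.05  2.2  -0.01  1.03  1.54]
(np.float64(-0.165), np.float64(0.0017), np.float64(0.0176))
```

View pics/c9s.png

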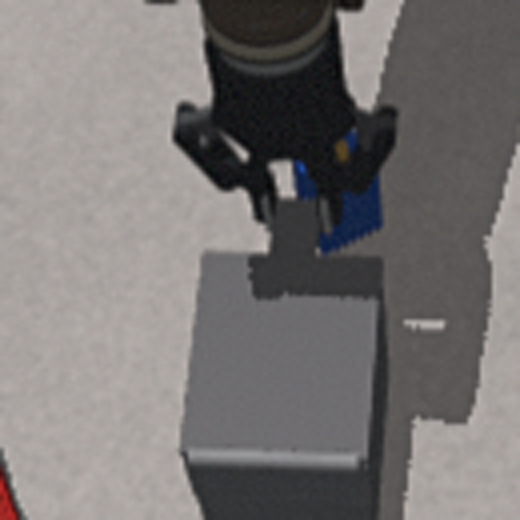

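The cover is nearly down, with the tab held at (295,225). I release it and let it sink shut.

Call:
drive_tool(
  series=[
    [[0,0,0],[0,0,0]],
    [[0,0,0],[0,0,0]],
    [[0,0,0],[0,0,0]],
    [[-0.6,0,0],[0,0,0]],
    [[-0.8,0,0],[0,0,0]],
  ],
  grip=0.3,
)

```text
time: 11.65
eef_pos: [0.4494, -0.0398, 0.1836]
tcp_rot: [-0.687, 0.097, 0.713, 0.1]
contact_force: [0.2, -0.7, -0.1]
opening: 0.648
```

```bash
python3 -c "
from h import *
stat();s,p,R=cur(); print(rel(p))
c=grab('10',('scene',)); crop(c['scene'],140,90,130,130,4,'pics/c10s.png')
T=H-U*.15; T[2]=.145
show(T,downR(-106.2))
a,b=load('scene0')['img'],c['scene']['img']; print(np.abs(a[165:225,185:240].astype(int)-b[165:225,185:240]).mean())"
```

```text
t 11.65 p [ 0.4494 -0.0398  0.1836] jaw -106.0 x [-0.035  0.01  -0.999] F [ 0.2 -0.7 -0.1] open 0.648 q [-0.31 -0.14  2.14 -0.    1.18  1.54]
(np.float64(-0.1648), np.float64(0.0026), np.float64(0.0836))
1 rows
[[[0.93, 0.05, -0.23], [0.2, 1.3, -0.1]]]
5.826060606060606
```

View pics/c10s.png

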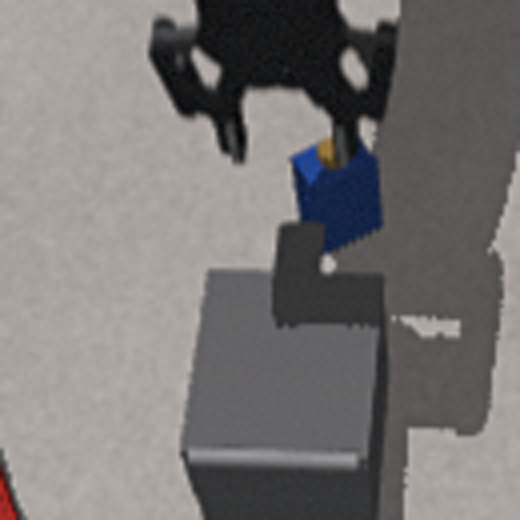

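```bash
python3 -c "
from h import *
show([.584,.152,.19],downR(-10))"
```

```text
12 rows
[[[0.0, -0.37, -0.12], [-8.0, 0.1, 0.1]], [[-0.0, -0.35, -0.17], [-8.0, 0.1, 0.1]], [[-0.0, -0.32, -0.22], [-8.0, 0.1, 0.1]], [[-0.0, -0.29, -0.26], [-8.0, 0.1, 0.1]], [[-0.0, -0.25, -0.3], [-8.0, 0.1, 0.1]]]
[[[-0.0, -0.21, -0.33], [-8.0, 0.1, 0.1]], [[-0.0, -0.16, -0.35], [-8.0, 0.1, 0.1]], [[0.0, -0.11, -0.37], [-8.0, 0.1, 0.1]], [[0.0, -0.05, -0.38], [-8.0, 0.1, 0.1]], [[0.0, 0.0, -0.39], [-8.0, 0.1, 0.1]]]
[[[0.0, 0.05, -0.38], [-8.0, 0.1, 0.1]], [[0.0, 0.11, -0.37], [-8.0, 0.1, 0.1]]]
```

Call:
drive_tool(
  series=[
    [[-0.1,-0.37,-0.12],[-8,0,0]],
    [[-0.1,-0.35,-0.17],[-8,0,0]],
    [[0,-0.32,-0.22],[-8,0,0]],
    [[0,-0.29,-0.26],[-8,0,0]],
    [[0,-0.25,-0.3],[-8,0,0]],
  ],
  grip=0,
)

```text
time: 12.2
eef_pos: [0.5158, 0.0402, 0.2133]
tcp_rot: [0.69, 0.155, -0.69, 0.155]
contact_force: [0.2, -0.2, 0.2]
opening: 0.498
```

Call:
drive_tool(
  series=[
    [[0,-0.21,-0.33],[-8,0,0]],
    [[0,-0.16,-0.35],[-8,0,0]],
    [[0,-0.11,-0.37],[-8,0,0]],
    [[0,-0.05,-0.38],[-8,0,0]],
    [[0,0,-0.39],[-8,0,0]],
  ],
)

```text
time: 12.7
eef_pos: [0.5731, 0.1267, 0.2202]
tcp_rot: [0.594, 0.389, -0.585, 0.393]
contact_force: [0.1, -0.5, -0.0]
opening: 0.506
```

```bash
python3 -c "
from h import *
stat();show([.584,.152,.15],downR(-10))
c=grab('11'); crop(c['scene'],165,90,240,170,3,'pics/c11s.png')
crop(c['top'],90,110,220,180,3.5,'pics/c11t.png')"
```

```text
t 12.7 p [0.5731 0.1267 0.2202] jaw -22.9 x [ 0.014  0.003 -1.   ] F [ 0.1 -0.5 -0. ] open 0.506 q [0.04 0.11 1.83 0.   1.19 0.44]
2 rows
[[[0.7, -0.01, -0.27], [-6.5, -0.2, -0.4]], [[0.7, 0.03, -0.27], [-6.5, -0.2, -0.4]]]
```

View pics/c11s.png

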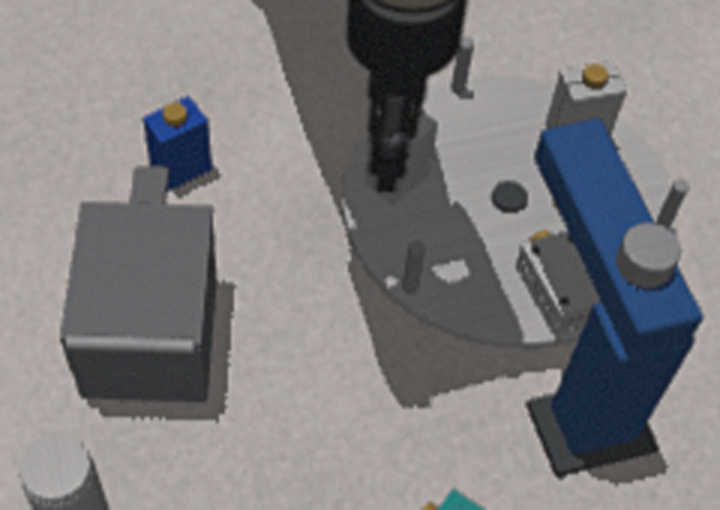

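View pics/c11t.png

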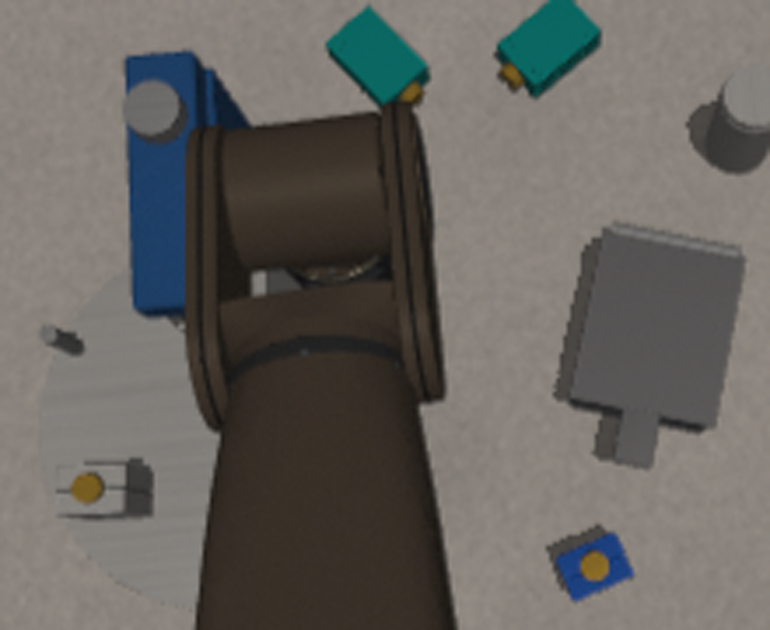

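The cover is shut, with its front edge at (570,405) to (715,430) in the top crop. The peg stands at (413,265) in the scene crop. I go down onto it.

Call:
drive_tool(
  series=[
    [[0.4,-0.01,-0.3],[-6.5,-0.2,-0.4]],
    [[0.7,0.03,-0.3],[-6.5,-0.2,-0.4]],
    [[0.2,0,0],[0,0,0]],
  ],
)

```text
time: 13.1
eef_pos: [0.5887, 0.1556, 0.1593]
tcp_rot: [0.545, 0.452, -0.539, 0.456]
contact_force: [-0.7, 0.5, -0.9]
opening: 0.504
```

```bash
python3 -c "
from h import *
stat();show([.584,.152,.092],downR(-10))
c=grab('12',('scene',)); crop(c['scene'],230,90,150,150,4,'pics/c12s.png')"
```

```text
t 13.1 p [0.5887 0.1556 0.1593] jaw -10.1 x [ 0.009  0.    -1.   ] F [-0.7  0.5 -0.9] open 0.504 q [ 0.09  0.22  1.82 -0.    1.1   0.27]
2 rows
[[[0.67, -0.05, 0.04], [-0.0, -0.1, -0.3]], [[0.67, -0.04, 0.04], [-0.0, -0.1, -0.3]]]
```

View pics/c12s.png

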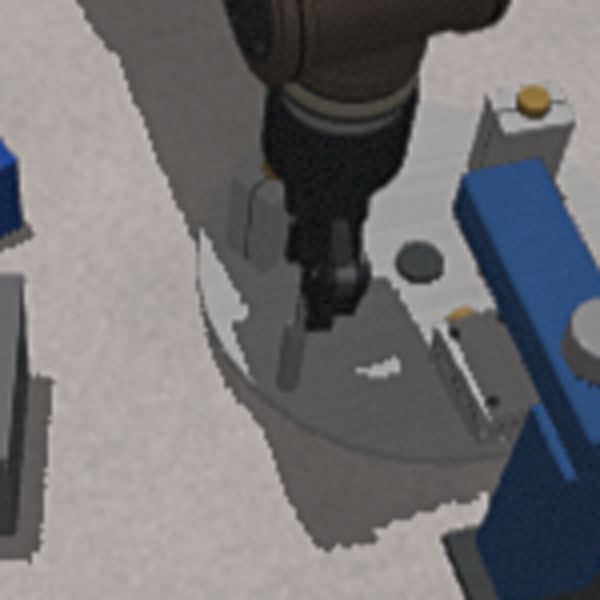

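```bash
python3 -c "
from h import *
c=load('scene12');s,p,R=cur()
print(onz(c,(302,185.5),.044), onz(c,(302.5,169),.109))
for z in (.148,.109,.06): print(z,(proj(c,[p[0],p[1],z])-[230,90])*4,(proj(c,[.584,.152,z])-[230,90])*4)
c0=load('scene0');t0=load('top0')
crop(c0,290,155,40,45,12,'pics/z1.png');crop(t0,175,180,40,40,12,'pics/z2.png')"
```

```text
[0.5830059  0.15550778 0.044     ] [0.57534183 0.15290355 0.109     ]
0.148 [306.51278292 295.41009757] [299.29957418 290.24528666]
0.109 [299.90683121 332.64002243] [292.95456506 327.57563035]
0.06 [292.2239039  375.93958303] [285.57395219 370.99886423]
```

View pics/z1.png

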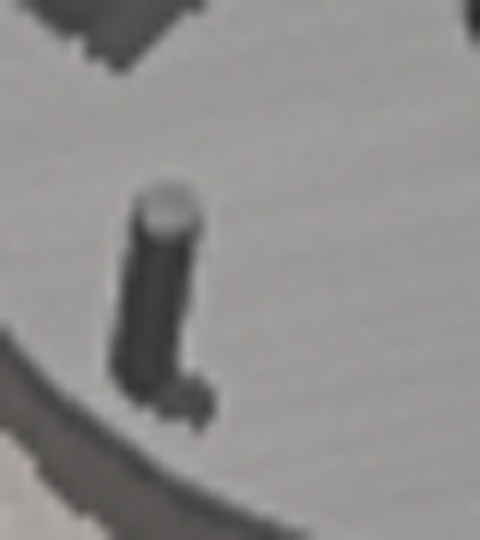

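View pics/z2.png

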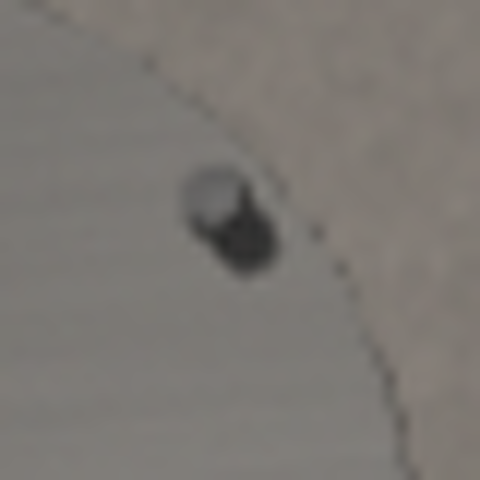

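```bash
python3 -c "
from h import *
c0=load('scene0');t0=load('top0')
print(tri(t0,(192.7,196.25),c0,(303.8,172.5)), onz(c0,(302.5,185.5),.044),onz(t0,(192.7,196.25),.109),onz(c0,(303.8,172.5),.109))"
```

```text
(array([0.58516728, 0.15239262, 0.10770771]), np.float64(0.0015251055958083307)) [0.58333176 0.15675863 0.044     ] [0.58471372 0.15147785 0.109     ] [0.58605381 0.1527722  0.109     ]
```

Call:
drive_tool(
  series=[
    [[0.65,-0.05,0.06],[0,0,-0.3]],
    [[0.65,-0.02,0.03],[0,0,-0.3]],
    [[0.02,0,0],[0,0,0]],
  ],
)

```text
time: 13.45
eef_pos: [0.5874, 0.1489, 0.0971]
tcp_rot: [0.547, 0.45, -0.543, 0.452]
contact_force: [-0.1, 0.1, -0.7]
opening: 0.5
```

Call:
drive_tool(
  series=[
    [[0,0,0],[0,0,0]],
    [[0,0,0],[0,0,0]],
    [[0,0,0],[0,0,0]],
    [[0,0,0],[0,0,0]],
  ],
  grip=-1,
  newtons=20,
)

```text
time: 13.85
eef_pos: [0.5867, 0.1479, 0.1003]
tcp_rot: [0.548, 0.448, -0.544, 0.45]
contact_force: [-0.0, -0.3, -7.4]
opening: 0.148
```

```bash
cat >> h.py <<'E'
C=np.array([.5167,.2685])
def spin(a1,n,z,r=.135,jaw=-10,cc=None):
    import json
    s,p,R=cur(); tR=downR(jaw); d=p[:2]-C; a0=np.degrees(np.arctan2(d[1],d[0])); print("ang",a0,"r",np.hypot(*d)); out=[]
    for k in range(n):
        f=(k+1)/n; f=f
        a=np.radians(a0+(a1-a0)*f); tp=np.array([*(C+r*np.array([np.cos(a),np.sin(a)])),z])
        rv=Rn.from_matrix(R.T@tR).as_rotvec(degrees=True)/(n-k)
        sh=R.T@(tp-p)/.05; out.append([sh.round(2).tolist(),rv.round(1).tolist()]); p=tp; R=R@Rn.from_rotvec(rv,degrees=True).as_matrix()
    print(json.dumps(out))
E
python3 -c "
from h import *
stat();spin(-85,5,.092)"
```

```text
t 13.85 p [0.5867 0.1479 0.1003] jaw -11.2 x [ 0.005  0.002 -1.   ] F [-0.  -0.3 -7.4] open 0.148 q [0.08 0.29 1.86 0.   0.99 0.27]
ang -59.86430570268542 r 0.13948040703567302
[[[0.16, -0.24, 0.08], [-0.2, -0.0, -0.1]], [[-0.0, -0.2, 0.13], [-0.2, -0.0, -0.1]], [[-0.0, -0.21, 0.11], [-0.2, -0.0, -0.1]], [[-0.0, -0.22, 0.09], [-0.2, -0.0, -0.1]], [[-0.0, -0.23, 0.07], [-0.2, -0.0, -0.1]]]
```

Call:
drive_tool(
  series=[
    [[0.04,-0.1,0.06],[0,0,0]],
    [[0,-0.16,0.11],[0,0,0]],
    [[0,-0.18,0.11],[0,0,0]],
    [[0,-0.2,0.1],[0,0,0]],
    [[0,-0.21,0.08],[0,0,0]],
  ],
)

```text
time: 14.35
eef_pos: [0.5421, 0.1279, 0.1003]
tcp_rot: [0.549, 0.443, -0.544, 0.454]
contact_force: [1.6, -2.9, -5.3]
opening: 0.15
```

```bash
python3 -c "
from h import *
stat();spin(-105,5,.097,.1385)
c=grab('13',('scene',)); crop(c['scene'],230,80,180,150,4,'pics/c13s.png')"
```

```text
t 14.35 p [0.5421 0.1279 0.1003] jaw -11.2 x [ 0.016 -0.007 -1.   ] F [ 1.6 -2.9 -5.3] open 0.15 q [ 0.05  0.18  1.98 -0.01  0.96  0.25]
ang -79.74847557364693 r 0.14286377071367737
[[[0.06, -0.26, -0.0], [-0.2, 0.0, -0.2]], [[-0.0, -0.24, 0.06], [-0.2, 0.0, -0.2]], [[-0.0, -0.24, 0.04], [-0.2, 0.0, -0.2]], [[-0.0, -0.24, 0.01], [-0.2, 0.0, -0.2]], [[-0.0, -0.24, -0.01], [-0.2, 0.0, -0.2]]]
```

View pics/c13s.png

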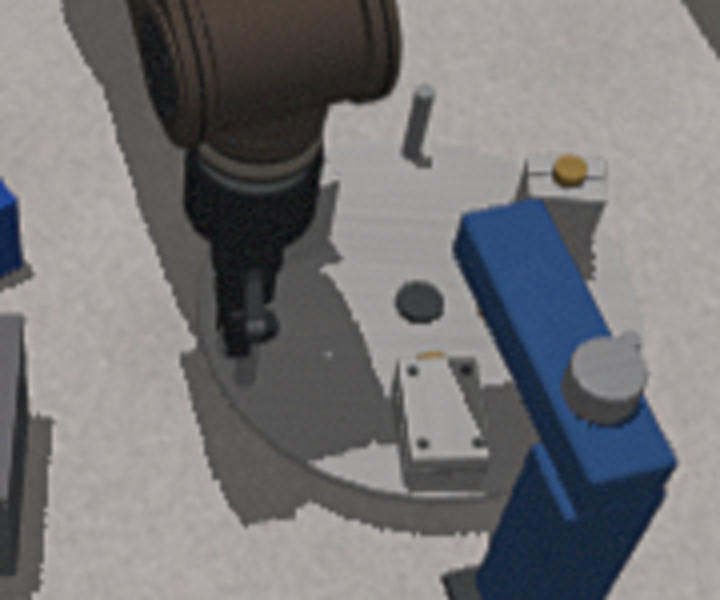

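The peg is held and the disc has turned about 20 degrees. The lying mould is coming out at (440,420). I continue.

Call:
drive_tool(
  series=[
    [[0.02,-0.27,-0.01],[0,0,0]],
    [[0.02,-0.3,0.05],[0,0,0]],
    [[0,-0.31,0.01],[0,0,0]],
    [[0,-0.31,-0.03],[0,0,0]],
    [[0,-0.31,-0.06],[0,0,0]],
  ],
)

```text
time: 14.9
eef_pos: [0.4645, 0.1332, 0.1008]
tcp_rot: [-0.544, -0.438, 0.548, -0.46]
contact_force: [-1.2, -2.5, -1.7]
opening: 0.154
```

```bash
python3 -c "
from h import *
stat();spin(-142,5,.099,.1385)"
```

```text
t 14.9 p [0.4645 0.1332 0.1008] jaw -11.1 x [ 0.016 -0.028 -0.999] F [-1.2 -2.5 -1.7] open 0.154 q [ 0.08  0.03  2.15 -0.04  0.95  0.3 ]
ang -111.08481931712727 r 0.14499882165662278
[[[0.03, -0.27, -0.2], [-0.2, 0.3, -0.2]], [[-0.01, -0.28, -0.1], [-0.2, 0.3, -0.2]], [[-0.01, -0.27, -0.13], [-0.2, 0.3, -0.2]], [[-0.0, -0.25, -0.16], [-0.2, 0.3, -0.2]], [[-0.0, -0.23, -0.19], [-0.2, 0.3, -0.2]]]
```

Call:
drive_tool(
  series=[
    [[0.02,-0.27,-0.17],[-0.2,0.3,-0.2]],
    [[0,-0.28,-0.13],[-0.2,0.3,-0.2]],
    [[0,-0.27,-0.15],[-0.2,0.3,-0.2]],
    [[0,-0.25,-0.18],[-0.2,0.3,-0.2]],
    [[0,-0.2,-0.18],[-0.2,0.3,-0.2]],
  ],
)

```text
time: 15.4
eef_pos: [0.4012, 0.1816, 0.1007]
tcp_rot: [-0.538, -0.454, 0.545, -0.456]
contact_force: [1.0, -3.6, -2.5]
opening: 0.122
```

```bash
python3 -c "
from h import *
stat();spin(-153,4,.099,.1385)
c=grab('14',); crop(c['scene'],230,80,180,150,4,'pics/c14s.png');crop(c['top'],80,110,180,180,3.3,'pics/c14t.png')"
```

```text
t 15.4 p [0.4012 0.1816 0.1007] jaw -10.0 x [-0.006 -0.008 -1.   ] F [ 1.  -3.6 -2.5] open 0.122 q [ 0.2  -0.06  2.24 -0.01  0.97  0.38]
ang -143.0343317194601 r 0.1445330156277288
[[[0.03, -0.0, -0.17], [0.0, 0.1, 0.1]], [[-0.0, -0.08, -0.09], [0.0, 0.1, 0.1]], [[-0.0, -0.08, -0.09], [0.0, 0.1, 0.1]], [[-0.0, -0.07, -0.09], [0.0, 0.1, 0.1]]]
```

View pics/c14s.png

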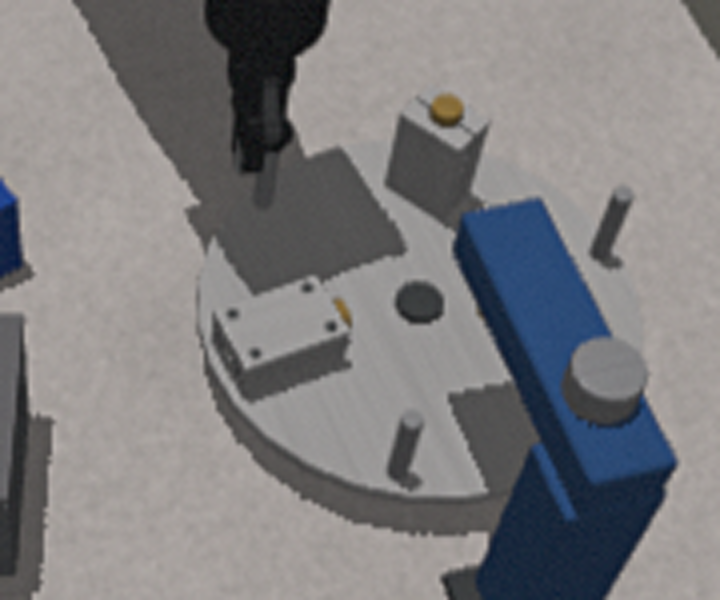

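View pics/c14t.png

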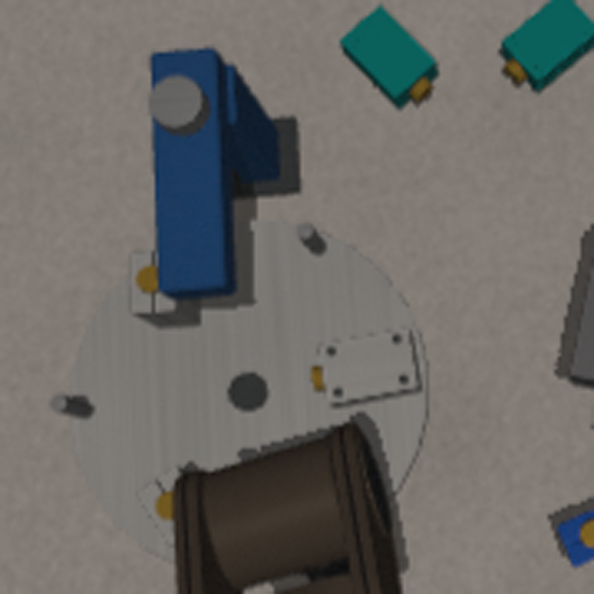

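The lying mould is clear of the arm at (280,340) in the scene crop and (370,368) in the top crop. Both standing moulds are upright. I stop the disc, release the peg and rise.

Call:
drive_tool(
  series=[
    [[0,0,0],[0,0,0]],
    [[0,0,0],[0,0,0]],
    [[0,0,0],[0,0,0]],
  ],
)

```text
time: 15.8
eef_pos: [0.4024, 0.1842, 0.1027]
tcp_rot: [-0.539, -0.454, 0.543, -0.457]
contact_force: [0.8, -0.7, 0.5]
opening: -0.009
```

Call:
drive_tool(
  series=[
    [[0,0,0],[0,0,0]],
    [[0,0,0],[0,0,0]],
    [[-0.6,0,0],[0,0,0]],
    [[-0.9,0,0],[0,0,0]],
    [[-0.5,0,0],[0,0,0]],
  ],
  grip=-0.2,
)

```text
time: 16.3
eef_pos: [0.401, 0.1839, 0.2015]
tcp_rot: [-0.536, -0.456, 0.546, -0.455]
contact_force: [0.3, 0.6, 0.3]
opening: 0.404
```

```bash
python3 -c "
from h import *
stat()
c=grab('15',); stat();crop(c['scene'],275,140,50,50,12,'pics/c15s.png');crop(c['top'],165,190,60,60,10,'pics/c15t.png')
b=grab('15b',('top',));d=np.abs(c['top']['img'].astype(int)-b['top']['img'])[190:250,165:225]; print(d.mean())"
```

```text
t 16.3 p [0.401  0.1839 0.2015] jaw -9.9 x [-0.011 -0.008 -1.   ] F [0.3 0.6 0.3] open 0.404 q [ 0.2  -0.2   2.16 -0.01  1.2   0.38]
t 16.4 p [0.4025 0.1842 0.203 ] jaw -9.9 x [-0.006 -0.007 -1.   ] F [ 0.3 -0.4  0.2] open 0.4 q [ 0.2  -0.21  2.16 -0.01  1.2   0.38]
1.3814814814814815
```

View pics/c15s.png

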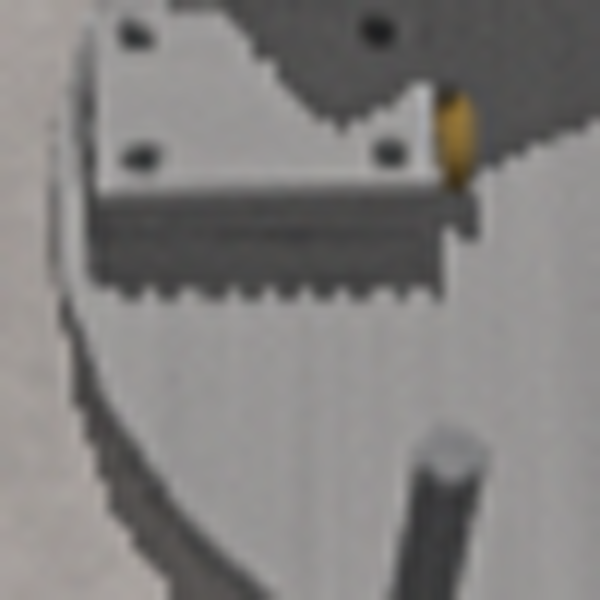

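View pics/c15t.png

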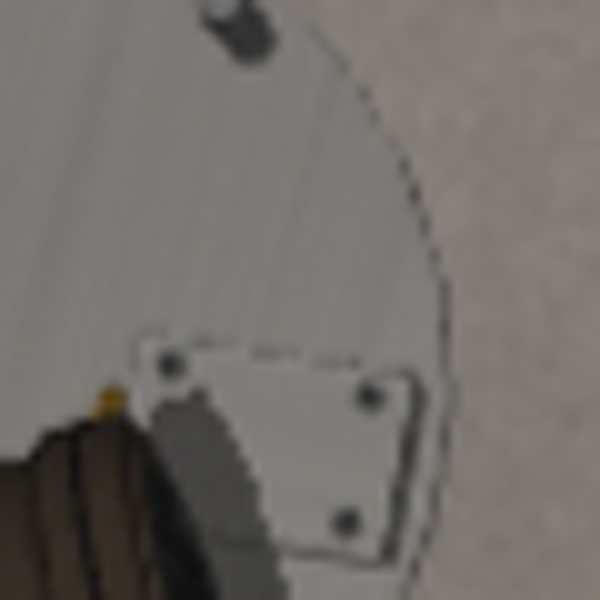

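The peg slipped free at the end (opening -0.009), so the disc coasted a little further. I move aside to see the whole mould and check that the disc is still.

```bash
python3 -c "
from h import *
show([.47,.02,.22],downR(-10))"
```

```text
4 rows
[[[-0.09, 0.48, 0.75], [0.0, 0.1, 0.1]], [[-0.1, 0.48, 0.75], [0.0, 0.1, 0.1]], [[-0.1, 0.48, 0.75], [0.0, 0.1, 0.1]], [[-0.1, 0.48, 0.75], [0.0, 0.1, 0.1]]]
```

Call:
drive_tool(
  series=[
    [[-0.1,0.48,0.75],[0,0,0]],
    [[-0.1,0.48,0.75],[0,0,0]],
    [[-0.1,0.48,0.75],[0,0,0]],
    [[-0.1,0.48,0.75],[0,0,0]],
    [[0,0,0],[0,0,0]],
  ],
  grip=0.7,
)

```text
time: 16.95
eef_pos: [0.4688, 0.0158, 0.2131]
tcp_rot: [-0.533, -0.46, 0.547, -0.453]
contact_force: [-1.2, -0.1, -0.9]
opening: 0.848
```

```bash
python3 -c "
from h import *
stat()
c=grab('16',); crop(c['scene'],265,90,140,130,4,'pics/c16s.png');crop(c['top'],95,160,130,130,4,'pics/c16t.png')
b=grab('16b');d=np.abs(c['top']['img'].astype(int)-b['top']['img'])[190:280,100:200]; print(d.mean())
a=load('top15');
crop(b['scene'],275,130,60,60,10,'pics/c16zs.png');crop(b['top'],165,190,60,60,10,'pics/c16zt.png')"
```

```text
t 16.95 p [0.4688 0.0158 0.2131] jaw -9.5 x [-0.022 -0.006 -1.   ] F [-1.2 -0.1 -0.9] open 0.848 q [-0.18 -0.14  2.08 -0.01  1.22 -0.01]
0.5041851851851852
```

View pics/c16s.png

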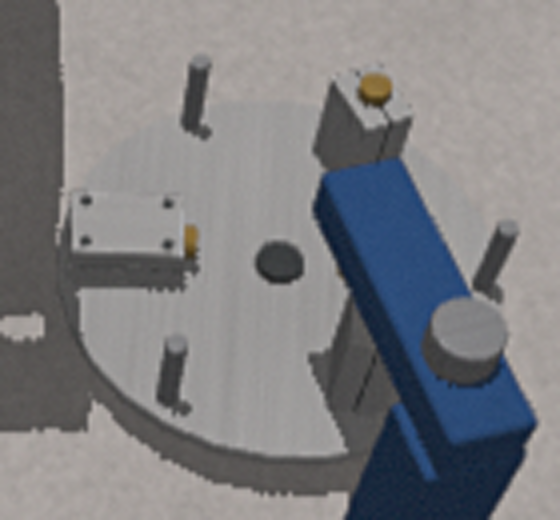

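View pics/c16t.png

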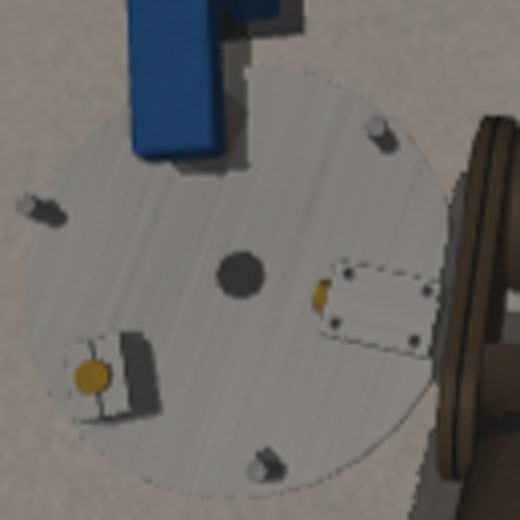

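View pics/c16zs.png

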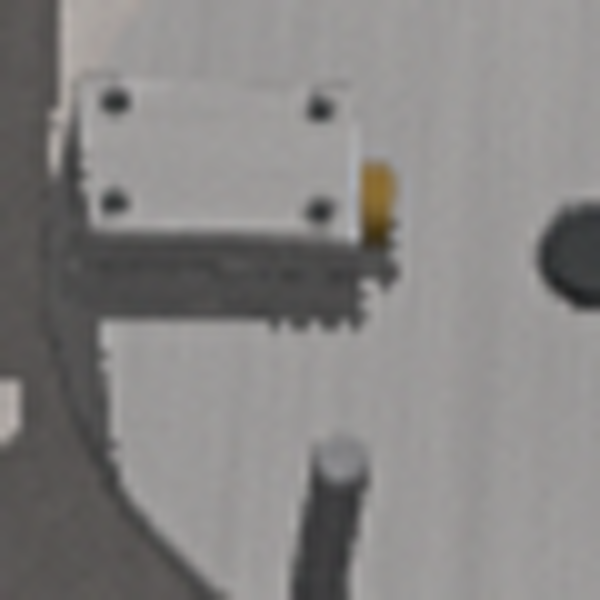

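View pics/c16zt.png

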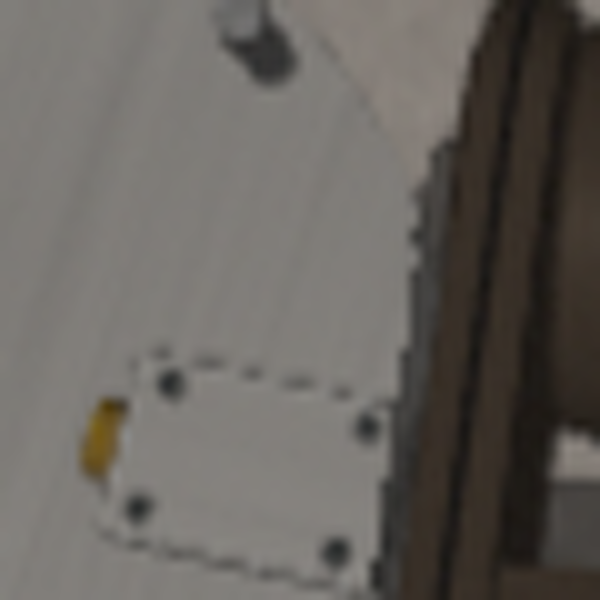

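```bash
cat > scr.py <<'E'
from h import *
def screws(tag,topc,sc):
    t,s=load("top"+tag),load("scene"+tag); P={}
    for k in topc:
        P[k],e=tri(t,topc[k],s,sc[k]); print(k,P[k].round(4),round(e,4))
    return P
E
python3 - <<'E'
from scr import *
T=lambda x,y:(165+x/10,190+y/10); S=lambda x,y:(275+x/10,130+y/10)
P=screws("16b",dict(a=T(172,384),b=T(368,428),c=T(138,508),d=T(336,552)),dict(a=S(320,212),b=S(115,203),c=S(320,108),d=S(115,100)))
m=np.mean([P[k] for k in 'abcd'],0); ax=(P['a']+P['c']-P['b']-P['d'])[:2]; print("screw mean",m,"axis deg",np.degrees(np.arctan2(ax[1],ax[0])))
d=m[:2]-C; print("azim",np.degrees(np.arctan2(d[1],d[0])),np.hypot(*d))
a=load('top16'); b=load('top16b'); print(cv2.phaseCorrelate(a['img'][220:250,170:203,1].astype(np.float32),b['img'][220:250,170:203,1].astype(np.float32)))
E
```

```text
a [0.5061 0.1894 0.0806] 0.0019
b [0.4896 0.1383 0.0806] 0.0022
c [0.4739 0.2    0.0817] 0.0018
d [0.4574 0.1483 0.0816] 0.0013
screw mean [0.48175906 0.16900013 0.08111009] axis deg 72.21825120624558
azim -109.3495253203086 0.1054565942037662
((-0.017691773619922913, -0.08923260677575051), 1.0068666804719855)
```

```bash
python3 -c "
from h import *
show([.481,.169,.15],downR(-18.5))"
```

```text
4 rows
[[[0.31, -0.04, -0.75], [2.3, 0.1, 0.3]], [[0.31, -0.07, -0.74], [2.3, 0.1, 0.3]], [[0.31, -0.1, -0.74], [2.3, 0.1, 0.3]], [[0.31, -0.14, -0.73], [2.3, 0.1, 0.3]]]
```

Call:
drive_tool(
  series=[
    [[0.3,-0.04,-0.75],[2.3,0.1,0.3]],
    [[0.3,-0.07,-0.74],[2.3,0.1,0.3]],
    [[0.3,-0.1,-0.74],[2.3,0.1,0.3]],
    [[0.25,-0.14,-0.73],[2.3,0.1,0.3]],
    [[0,0,0],[0,0,0]],
  ],
)

```text
time: 17.65
eef_pos: [0.4771, 0.1793, 0.1504]
tcp_rot: [-0.572, -0.413, 0.575, -0.414]
contact_force: [0.1, -0.8, -0.1]
opening: 0.848
```

```bash
python3 -c "
from h import *
stat()
c=grab('17',); crop(c['scene'],265,90,100,100,6,'pics/c17s.png')"
```

```text
t 17.65 p [0.4771 0.1793 0.1504] jaw -18.4 x [-0.002 -0.003 -1.   ] F [ 0.1 -0.8 -0.1] open 0.848 q [ 0.16  0.02  2.05 -0.    1.07  0.48]
```

View pics/c17s.png

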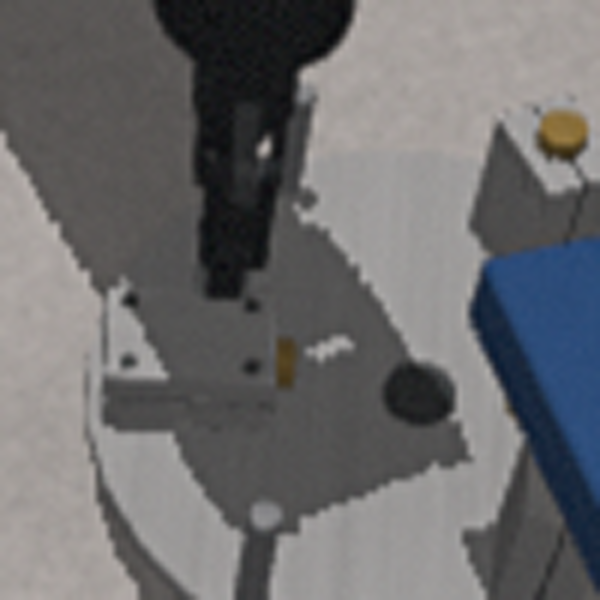

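```bash
python3 -c "
from h import *
c=load('scene17')
Q=[onz(c,(265+x/6,90+y/6),.0805) for x,y in ((130,300),(252,305),(128,360),(252,367))]
print(np.mean(Q,0)); d=Q[1]+Q[3]-Q[0]-Q[2]; print(np.degrees(np.arctan2(d[1],d[0])))
show([.4805,.1690,.12],downR(-18.5));show([.4805,.1690,.060],downR(-18.5),n=3)"
```

```text
[0.48115107 0.17018612 0.0805    ]
71.7911809085301
1 rows
[[[0.64, 0.09, 0.13], [0.0, 0.2, -0.1]]]
3 rows
[[[0.61, 0.03, 0.04], [0.0, 0.1, -0.0]], [[0.61, 0.03, 0.04], [0.0, 0.1, -0.0]], [[0.61, 0.03, 0.04], [0.0, 0.1, -0.0]]]
```

Call:
drive_tool(
  series=[
    [[0.4,0.09,0.13],[0,0,0]],
    [[0.5,0.02,0.02],[0,0,0]],
    [[0.4,0,0],[0,0,0]],
    [[0.2,0,0],[0,0,0]],
  ],
)

```text
time: 18.15
eef_pos: [0.4836, 0.1669, 0.0798]
tcp_rot: [0.575, 0.411, -0.571, 0.417]
contact_force: [-0.1, 0.1, -0.6]
opening: 0.848
```

```bash
python3 -c "
from h import *
stat();show([.481,.1695,.060],downR(-18.5),n=1)"
```

```text
t 18.15 p [0.4836 0.1669 0.0798] jaw -18.3 x [ 0.011 -0.004 -1.   ] F [-0.1  0.1 -0.6] open 0.848 q [ 0.14  0.12  2.09 -0.01  0.91  0.46]
1 rows
[[[0.4, -0.07, -0.03], [0.2, -0.0, -0.7]]]
```

Call:
drive_tool(
  series=[
    [[0.3,-0.06,-0.03],[0,0,-0.5]],
    [[0.1,0,0],[0,0,0]],
    [[0,0,0],[0,0,0]],
  ],
)

```text
time: 18.45
eef_pos: [0.4812, 0.1683, 0.0587]
tcp_rot: [0.574, 0.413, -0.573, 0.414]
contact_force: [-0.2, 0.2, -0.3]
opening: 0.853
```

```bash
python3 -c "
from h import *
stat();show([.481,.1695,.060],downR(-18.5),n=1)
c=grab('18',); crop(c['scene'],265,90,100,100,6,'pics/c18s.png')"
```

```text
t 18.45 p [0.4812 0.1683 0.0587] jaw -18.4 x [ 0.002 -0.001 -1.   ] F [-0.2  0.2 -0.3] open 0.853 q [ 0.14  0.16  2.1  -0.    0.88  0.46]
1 rows
[[[-0.03, -0.01, -0.02], [0.1, 0.0, -0.1]]]
```

View pics/c18s.png

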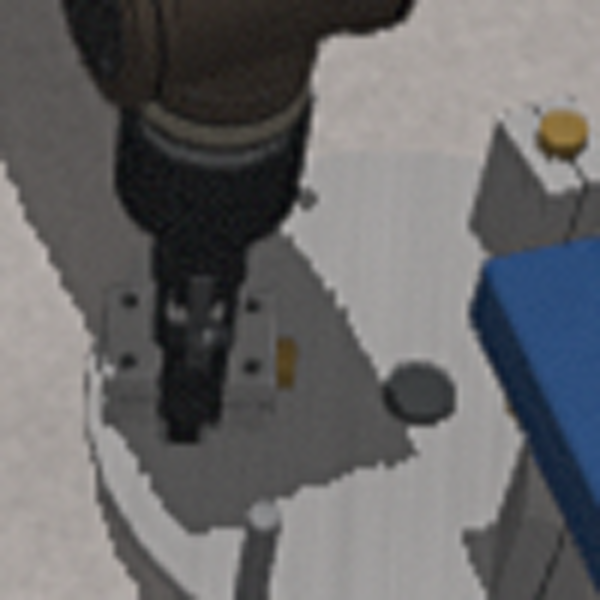

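The fingers straddle the mould midway between its screws, at about (190,370). I close on it.

Call:
drive_tool(
  series=[
    [[0,0,0],[0,0,0]],
    [[0,0,0],[0,0,0]],
    [[0,0,0],[0,0,0]],
    [[0,0,0],[0,0,0]],
  ],
  grip=-1,
  newtons=50,
)

```text
time: 18.95
eef_pos: [0.4827, 0.1687, 0.0613]
tcp_rot: [0.575, 0.413, -0.571, 0.415]
contact_force: [-0.6, 0.5, -2.7]
opening: 0.577
```

Call:
drive_tool(
  series=[
    [[0,0,0],[0,0,0]],
    [[-0.2,0,0],[0,0,0]],
    [[-0.4,0,0],[0,0,0]],
    [[-0.6,0,0],[0,0,0]],
    [[-0.6,0,0],[0,0,0]],
  ],
)

```text
time: 19.45
eef_pos: [0.4767, 0.168, 0.1483]
tcp_rot: [-0.57, -0.415, 0.577, -0.413]
contact_force: [0.6, -0.4, -2.7]
opening: 0.575
```

```bash
python3 -c "
from h import *
stat()
c=grab('19',); crop(c['scene'],265,80,120,100,6,'pics/c19s.png')"
```

```text
t 19.45 p [0.4767 0.168  0.1483] jaw -18.3 x [-0.01  -0.003 -1.   ] F [ 0.6 -0.4 -2.7] open 0.575 q [ 0.14  0.02  2.06 -0.    1.07  0.46]
```

View pics/c19s.png

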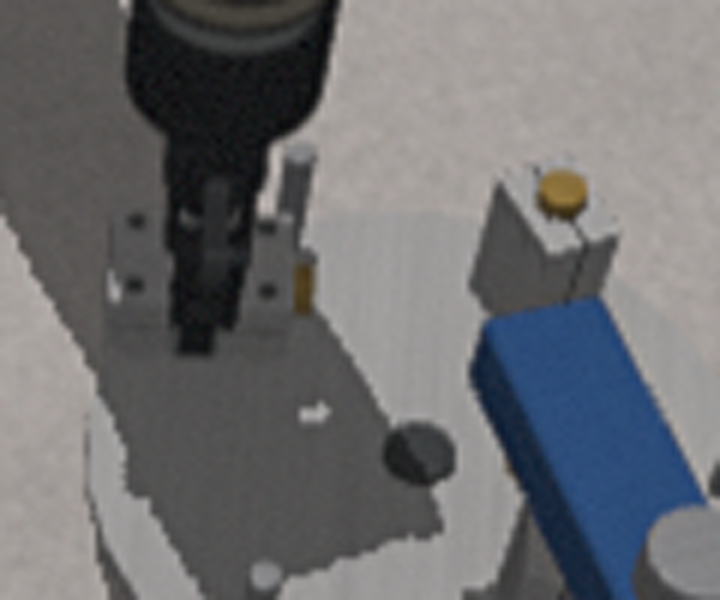

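The mould is held level at (200,270), opening 0.575 which is about 49 mm. The injector, pegs and standing moulds look undisturbed. I carry it over to the pad.

```bash
python3 -c "
from h import *
show([.598,-.323,.19],downR(-79.5),n=13)"
```

```text
13 rows
[[[-0.06, 0.41, 0.66], [4.7, -0.0, -0.0]], [[-0.06, 0.46, 0.63], [4.7, -0.0, -0.0]], [[-0.06, 0.51, 0.59], [4.7, -0.0, -0.0]], [[-0.06, 0.56, 0.54], [4.7, -0.0, -0.0]], [[-0.06, 0.6, 0.49], [4.7, -0.0, -0.0]]]
[[[-0.06, 0.64, 0.44], [4.7, -0.0, -0.0]], [[-0.06, 0.67, 0.39], [4.7, -0.0, -0.0]], [[-0.06, 0.7, 0.33], [4.7, -0.0, -0.0]], [[-0.06, 0.73, 0.27], [4.7, -0.0, -0.0]], [[-0.06, 0.75, 0.21], [4.7, -0.0, -0.0]]]
[[[-0.06, 0.76, 0.15], [4.7, -0.0, -0.0]], [[-0.06, 0.77, 0.09], [4.7, -0.0, -0.0]], [[-0.06, 0.78, 0.02], [4.7, -0.0, -0.0]]]
```

Call:
drive_tool(
  series=[
    [[-0.4,0.2,0.3],[4,0,0]],
    [[-0.4,0.45,0.63],[4.7,0,0]],
    [[-0.2,0.51,0.59],[4.7,0,0]],
    [[-0.1,0.56,0.54],[4.7,0,0]],
    [[0,0.6,0.49],[4.7,0,0]],
  ],
)

```text
time: 20.05
eef_pos: [0.5194, -0.0007, 0.2046]
tcp_rot: [-0.643, -0.291, 0.646, -0.29]
contact_force: [-0.0, -0.1, -2.5]
opening: 0.577
```

Call:
drive_tool(
  series=[
    [[0,0.64,0.44],[4.7,0,0]],
    [[0,0.67,0.39],[4.7,0,0]],
    [[0,0.7,0.33],[4.7,0,0]],
    [[0,0.73,0.27],[4.7,0,0]],
    [[0,0.7,0.21],[4.7,0,0]],
  ],
)

```text
time: 20.55
eef_pos: [0.5613, -0.1942, 0.1962]
tcp_rot: [-0.688, -0.149, 0.696, -0.145]
contact_force: [0.6, 0.9, -2.3]
opening: 0.577
```

```bash
python3 -c "
from h import *
stat()
show([.598,-.323,.14],downR(-79.5))"
```

```text
t 20.55 p [ 0.5613 -0.1942  0.1962] jaw -66.0 x [-0.012  0.004 -1.   ] F [ 0.6  0.9 -2.3] open 0.577 q [-0.5   0.16  1.82 -0.    1.18  0.65]
3 rows
[[[0.37, 0.89, 0.12], [4.5, 0.2, 0.1]], [[0.37, 0.89, 0.05], [4.5, 0.2, 0.1]], [[0.37, 0.89, -0.02], [4.5, 0.2, 0.1]]]
```

Call:
drive_tool(
  series=[
    [[0.2,0.89,0.12],[4.5,0.2,0.1]],
    [[0.37,0.85,0.05],[4.5,0.2,0.1]],
    [[0.37,0.6,-0.02],[4.5,0.2,0.1]],
    [[0.1,0.15,0],[0,0,0]],
    [[0,0,0],[0,0,0]],
  ],
)

```text
time: 21.05
eef_pos: [0.5929, -0.3227, 0.1327]
tcp_rot: [-0.702, -0.062, 0.707, -0.056]
contact_force: [-0.5, 0.9, -3.1]
opening: 0.578
```

```bash
python3 -c "
from h import *
stat()
show([.598,-.323,.07],downR(-79.5))
c=grab('20'); crop(c['scene'],50,130,160,150,4,'pics/c20s.png')"
```

```text
t 21.05 p [ 0.5929 -0.3227  0.1327] jaw -80.4 x [-0.007  0.007 -1.   ] F [-0.5  0.9 -3.1] open 0.578 q [-0.65  0.39  1.65  0.    1.11  0.75]
2 rows
[[[0.63, 0.02, -0.05], [-0.5, 0.2, 0.2]], [[0.63, 0.01, -0.05], [-0.5, 0.2, 0.2]]]
```

View pics/c20s.png

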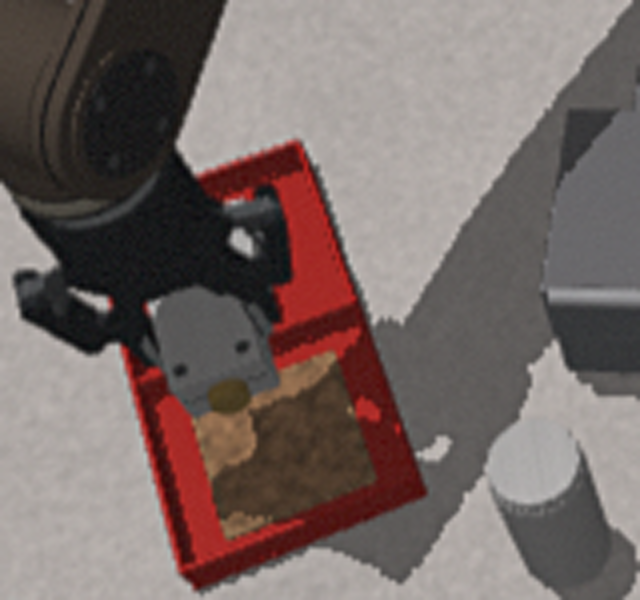

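The mould hangs over the pad with its bush at (228,395), and its axis matches the tray's. I lower it.

Call:
drive_tool(
  series=[
    [[0.4,0.02,-0.05],[-0.5,0.2,0.2]],
    [[0.5,0.01,-0.05],[-0.5,0.2,0.2]],
    [[0.4,0,0],[0,0,0]],
    [[0.2,0,0],[0,0,0]],
  ],
)

```text
time: 21.55
eef_pos: [0.6024, -0.3172, 0.0647]
tcp_rot: [0.708, 0.067, -0.7, 0.071]
contact_force: [0.2, -0.5, -2.6]
opening: 0.576
```

```bash
python3 -c "
from h import *
stat()
show([.598,-.323,.026],downR(-79.5),n=3)
c=grab('21',('scene',)); crop(c['scene'],50,130,130,150,4,'pics/c21s.png')"
```

```text
t 21.55 p [ 0.6024 -0.3172  0.0647] jaw -78.8 x [ 0.012 -0.005 -1.   ] F [ 0.2 -0.5 -2.6] open 0.576 q [-0.63  0.48  1.68  0.    0.98  0.74]
3 rows
[[[0.26, 0.03, 0.04], [0.2, -0.2, -0.1]], [[0.26, 0.03, 0.04], [0.2, -0.2, -0.1]], [[0.26, 0.03, 0.04], [0.2, -0.2, -0.1]]]
```

View pics/c21s.png

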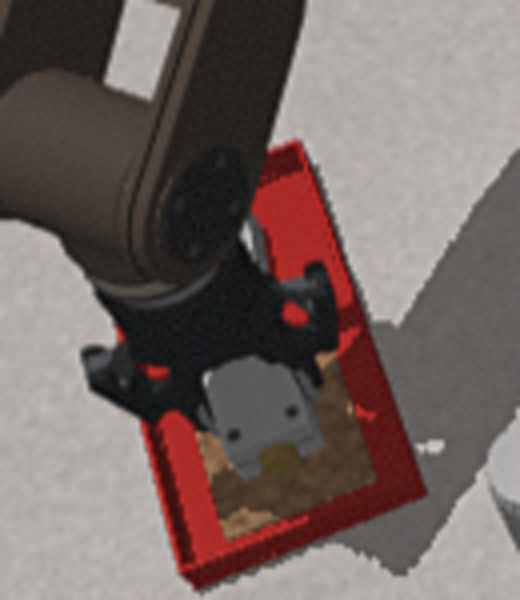

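Call:
drive_tool(
  series=[
    [[0.25,0.08,0.06],[0.3,-0.3,0]],
    [[0.22,0.03,0.02],[0.2,-0.2,0]],
    [[0.1,0,0],[0,0,0]],
    [[0,0,0],[0,0,0]],
  ],
)

```text
time: 22.0
eef_pos: [0.6007, -0.3228, 0.0362]
tcp_rot: [0.705, 0.063, -0.703, 0.069]
contact_force: [0.7, 0.7, -3.6]
opening: 0.575
```

```bash
python3 -c "
from h import *
stat()
show([.598,-.323,.024],downR(-79.5),n=1)"
```

```text
t 22.0 p [ 0.6007 -0.3228  0.0362] jaw -79.2 x [ 0.005 -0.008 -1.   ] F [ 0.7  0.7 -3.6] open 0.575 q [-0.64  0.52  1.67 -0.    0.94  0.74]
1 rows
[[[0.24, -0.01, 0.06], [0.3, -0.2, -0.5]]]
```

Call:
drive_tool(
  series=[
    [[0.12,0,0.04],[0.2,-0.2,-0.4]],
    [[0.05,0,0],[0,0,0]],
    [[0.03,0,0],[0,0,0]],
  ],
)

```text
time: 22.3
eef_pos: [0.5995, -0.3243, 0.0269]
tcp_rot: [0.705, 0.064, -0.704, 0.066]
contact_force: [1.0, -0.1, -1.8]
opening: 0.576
```

```bash
python3 -c "
from h import *
stat()"
```

```text
t 22.3 p [ 0.5995 -0.3243  0.0269] jaw -79.5 x [ 0.002 -0.003 -1.   ] F [ 1.  -0.1 -1.8] open 0.576 q [-0.64  0.53  1.67 -0.    0.93  0.74]
```

Call:
drive_tool(
  series=[
    [[0.05,0,0],[0,0,0]],
    [[0.05,0,0],[0,0,0]],
  ],
)

```text
time: 22.5
eef_pos: [0.5999, -0.3247, 0.025]
tcp_rot: [0.704, 0.064, -0.704, 0.066]
contact_force: [-9.1, 5.5, 16.3]
opening: 0.579
```

```bash
python3 -c "
from h import *
stat()"
```

```text
t 22.5 p [ 0.5999 -0.3247  0.025 ] jaw -79.5 x [ 0.001 -0.002 -1.   ] F [-9.1  5.5 16.3] open 0.579 q [-0.64  0.54  1.67 -0.    0.93  0.74]
```

The mould touched down at TCP z = 0.025 with 16 N. I ease off slightly, then release.

Call:
drive_tool(
  series=[
    [[-0.02,0,0],[0,0,0]],
    [[0,0,0],[0,0,0]],
  ],
)

```text
time: 22.7
eef_pos: [0.6006, -0.3251, 0.0274]
tcp_rot: [0.705, 0.064, -0.703, 0.066]
contact_force: [-0.6, -0.6, -3.1]
opening: 0.575
```

Call:
drive_tool(
  series=[
    [[0,0,0],[0,0,0]],
    [[0,0,0],[0,0,0]],
    [[0,0,0],[0,0,0]],
    [[-0.3,0,0],[0,0,0]],
    [[-0.6,0,0],[0,0,0]],
  ],
  grip=0.6,
)

```text
time: 23.2
eef_pos: [0.5989, -0.3239, 0.0702]
tcp_rot: [-0.703, -0.065, 0.705, -0.065]
contact_force: [0.9, -0.0, 0.5]
opening: 0.8
```

Call:
drive_tool(
  series=[
    [[-0.8,0,0],[0,0,0]],
    [[-0.9,0,0],[0,0,0]],
    [[-0.9,0,0.5],[0,0,0]],
    [[-0.2,-0.3,0.9],[0,0,0]],
    [[0,-0.3,0.9],[0,0,0]],
  ],
)

```text
time: 23.7
eef_pos: [0.4853, -0.3178, 0.2252]
tcp_rot: [0.708, 0.062, -0.7, 0.071]
contact_force: [-0.3, -0.9, 0.0]
opening: 0.798
```

```bash
python3 -c "
from h import *
stat()
c=grab('22'); crop(c['scene'],60,90,190,190,3.5,'pics/c22s.png'); crop(c['top'],230,120,190,150,4,'pics/c22t.png')"
```

```text
t 23.7 p [ 0.4853 -0.3178  0.2252] jaw -79.2 x [ 0.012 -0.012 -1.   ] F [-0.3 -0.9  0. ] open 0.798 q [-0.75  0.08  1.84 -0.    1.2   0.63]
```

View pics/c22s.png

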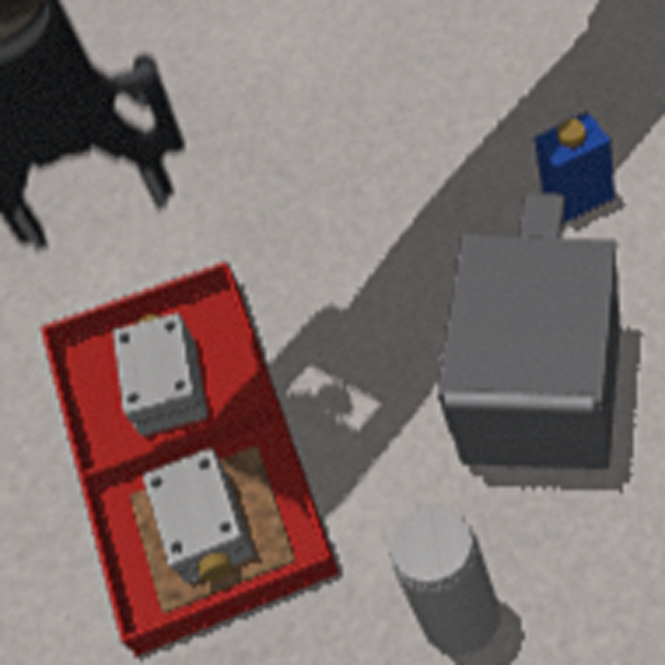

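View pics/c22t.png

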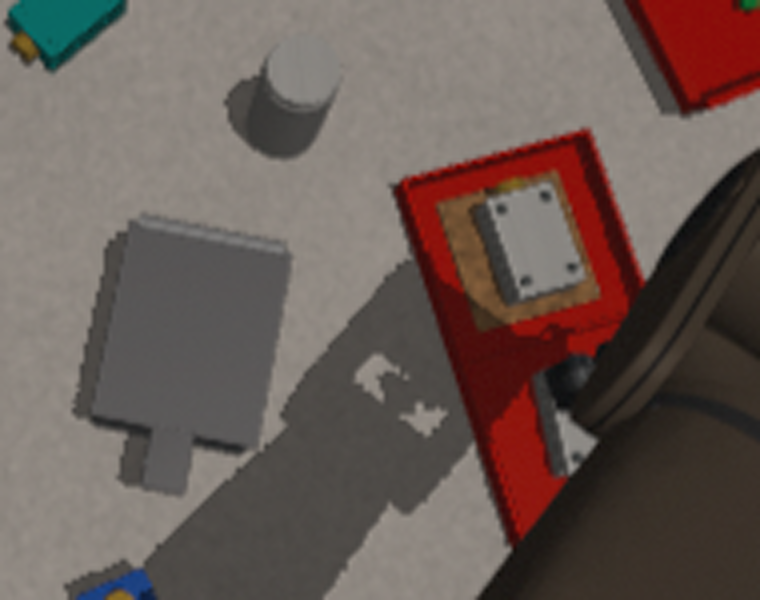

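Run:
```python
from scr import *
T=lambda x,y:(230+x/4,120+y/4); S=lambda x,y:(60+x/3.5,90+y/3.5)
P=screws("22",dict(a=T(572,267),b=T(526,282),c=T(547,195),d=T(503,209)),dict(a=S(152,487),b=S(204,464),c=S(176,547),d=S(226,527)))
m=np.mean([P[k] for k in P],0); ax=np.array([np.cos(np.radians(11)),np.sin(np.radians(11))]); print("body",m,"overall centre",m[:2]+.005*ax)
cs,c0=load('scene22'),load('scene0'); t2,t0=load('top22'),load('top0')
for n,x0,y0,w,h in (("cover",192,160,44,40),("can",172,232,32,48),("stock",88,172,34,44)):
    a=c0["img"][y0:y0+h,x0:x0+w].astype(np.float32).mean(2);b=cs["img"][y0:y0+h,x0:x0+w].astype(np.float32).mean(2); print(n,cv2.phaseCorrelate(a,b),abs(a-b).mean())
a=t0["img"][165:250,245:310].astype(np.float32).mean(2);b=t2["img"][165:250,245:310].astype(np.float32).mean(2);print("cover top",cv2.phaseCorrelate(a,b),abs(a-b).mean())
crop(cs,265,60,140,180,3.3,'pics/c22d.png')
```

```text
a [ 0.5796 -0.3506  0.041 ] 0.0016
b [ 0.5715 -0.3148  0.043 ] 0.0007
c [ 0.6322 -0.3375  0.046 ] 0.0018
d [ 0.6251 -0.3044  0.045 ] 0.0032
body [ 0.60211259 -0.32680273  0.04371895] overall centre [ 0.60702073 -0.32584868]
cover ((0.5559285146579356, -0.0039783932275803124), 1.0458589408132766) 1.4513257
can ((0.005075051404144659, 0.054300915440698816), 0.9966877149417996) 1.575087
stock ((0.0810456322153712, 0.34310354646453334), 0.9173595493222461) 2.915107
cover top ((-0.031765220003514116, -0.1528166656662009), 0.7266653576750814) 14.510529
```

View pics/c22d.png

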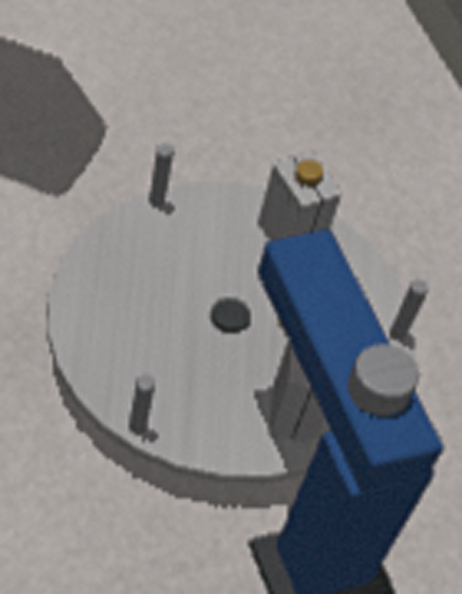

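The mould lies flat on the pad, with its top at about 44 mm. The cover and can are unchanged. The visible standing mould is upright at (305,195), and the other is upright behind the injector arm at (295,400). The arm is clear, so I hand in.

Call:
drive_tool(
  series=[
    [[0,0,0],[0,0,0]],
    [[0,0,0],[0,0,0]],
  ],
)

```text
time: 24.0
eef_pos: [0.4812, -0.3162, 0.225]
tcp_rot: [0.707, 0.061, -0.701, 0.069]
contact_force: [0.3, 0.2, 0.2]
opening: 0.8
```

```bash
python3 -c "
from plant import ctrl
from h import stat
stat(); print(ctrl.sign_off())"
```

```text
t 24.0 p [ 0.4812 -0.3162  0.225 ] jaw -79.5 x [ 0.01  -0.011 -1.   ] F [0.3 0.2 0.2] open 0.8 q [-0.76  0.08  1.85 -0.    1.2   0.63]
the job is handed in; nothing more can be done
None
```

The job is done in the order asked and handed in at 24.0 s. I lifted the cover, pushed the toggle to its hinge-side stop and closed the cover. I then turned the disc by a peg and set the lying mould flat on the cork pad.

**What the last checks showed:**
- **Toggle:** the push ended at about 16 N on the stop. The tip then appeared where the "off" position should project, and I did not reopen the cover to look again.
- **Cover:** its last scene image matches the starting one vertically to under 0.01 px. A 0.56 px sideways difference and a large residual in the top view I put down to shadow, without checking further.
- **Placed mould:** its top measures about 44 mm above the table, as expected for lying flat. It sits about 6 mm off the pad's centre, but inside the pad.
- **Can and tray mould:** the can looks unmoved. The mould already in the tray shows a 0.3 px shift, within the measuring noise.
- **Standing moulds:** both look upright on the disc, though the second is partly hidden behind the injector arm.

**What did not go cleanly:**
- The peg slipped out of the fingers at the end of the turn. The disc coasted roughly 25° further and had almost stopped before I grasped the mould.
- Touchdown on the pad peaked at about 16 N vertically (about 19 N in all) before I eased off and released.

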